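# Blend the warm baby-food cups and check their temperature

### The arm

A 7-joint arm with a two-finger parallel gripper is mounted at the origin on the work surface. World frame = base frame: x ahead of the robot, y to its left, z up, the work surface at z = 0. Lengths are in m, angles in rad, forces in N, time in s.
With the tool pointing down it reaches from about 0.425 to 0.875 m from the base axis. Payload 4.7 kg.
Tool frame: the origin (TCP) lies on the centre line of the jaws, within the pads' length; the fingertips stand 25 mm ahead of it and the grasp point (between the pads) lies 6 mm ahead of it; z points along the fingers, y is the line along which they close (so a half turn about z gives the same grasp; the last joint's range is limited). The gripper opens to 87 mm and grips with 3 to 60 N. Pads are 19 mm wide; open, the fingers measure 117 mm over their backs; the gripper's body (75 mm by 190 mm) begins 51 mm behind the grasp point.
Start: joints at [1.334, 0.321, -0.07, 1.45, 0.023, 1.371, -0.057], TCP at [0.161, -0.63, 0.248] pointing down, gripper open.
Joint ranges: [-2.86, 2.86], [-0.3, 2.09], [-1.38, 1.24], [0.06, 2.45], [-1.56, 4.7], [0.09, 2.05], [-2.69, 2.69]. Speed limits (rad/s): [2.57, 2.57, 3.14, 3.14, 3.14, 3.14, 3.14].

### API

Orientations are given as [roll, pitch, yaw] about the fixed x, y, z axes, in that order (R = Rz(yaw) Ry(pitch) Rx(roll)).
In Python, from workcell import robot, optics gives the robot as it stands.
- The arm moves only by the tool move_arm, never from a script. Its argument "commands" is a list of rows, each an object of numbers: "tx", "ty", "tz": the shift along the tool's x, y, z in units of 0.2 m (1.0 is 0.2 m); "wx", "wy", "wz": the turn, a rotation vector about the tool's x, y, z in units of 120 degrees (1.0 is 120 degrees); "jaw": the opening, from -1 (shut) to 1 (fully open). In form: [{"tx": .., "ty": .., "tz": .., "wx": .., "wy": .., "wz": .., "jaw": ..}, ...]. A call has 1 to 5 rows; each row is the pose to reach, as a shift and turn from the pose commanded when the call began, along the tool's axes at that moment; what a row does not reach only later rows make up. A row lasts 1/10 s, in which the tool goes at most 50 mm and 8.59 degrees, less where a joint would pass 70% of its speed; a pose out of reach is approached as far as the arm can. A call with a number of a shift or a turn outside -1 to 1 is refused whole. A call with a gripper value outside its range is refused whole. The fingers move at their own pace and stop on an object; "newtons" is the grip in N (left out, the last holds). Time passes only in rows, so rows that repeat a pose let the fingers close. It gives the time, the measured TCP pose, the force, the opening and the grip force at its end, in the units of the state.
- robot.observe(): the state, without advancing time (a new reading comes with each control period).
- optics.snapshot(name): name is "scene" or "top" or "wrist"; returns a dict with "color" (384x512x3 uint8, blue, green, red), "mtx" (3x3 intrinsics, pixels), "dist" ([k1, k2, p1, p2, k3] as OpenCV has them; the pictures are not rectified), "rvec" (rotation vector, rad) and "tvec" (3), from world to camera coordinates, as OpenCV has them; the wrist camera has in their place "tool_from_camera" (4x4, takes a point from camera to tool coordinates, whose origin is the TCP and whose axes are the flange's). Camera axes: x right, y down, z forward; pixel columns grow to the right and rows downward; lengths in m; the calibration is good to about 2 mm. A picture is of the moment at which its call begins: read the wrist's pose just before it. There is no depth.
- robot.hand_in(): hands the job in; it is judged then, once.
The state is a dict: "time_s": time; "qpos": joint angles; "qd": joint speeds; "joint_torque": joint torques, N m; "ee_pos": TCP position; "ee_rot": TCP orientation; "ft_force": force on the tool from outside, world axes, zero at the start; "wrist_torque": the same for the moment, N m; "finger_gap": finger opening in m; "gripper_force": force on a finger pad.
Only numpy, scipy, OpenCV 4.12 (cv2) and the standard library are available. Lean on these libraries where they do the work, as an engineer would, in place of code of your own. Each camera call takes 0.05 s, during which the arm holds its last target. There are 200 camera calls.

### The job

Two or three of the green, orange and yellow baby-food cups stand on the warming mat; in the order they will be eaten - green, then orange, then yellow, passing over a missing one - push each all the way down on the blender base and keep it down for four seconds to blend it, then stand it upright on the bamboo board. When all are on the board, check their temperatures in that same order: hold the no-touch thermometer about 5 cm from the cup, aimed straight at the middle of its white label band, and keep it still for three seconds. Finally lay the thermometer back in its dock as it lay before; leave the mug, jar and bowl where they are.

Things in the scene. Friction and masses are not known exactly. Their poses are not given: they have to be found in the camera images.
- green_cup: green baby-food blender cup, closed, blade end down, 120 mm tall, 0.2 kg: black ribbed collar 76 mm across and 28 mm high, above it a straight round green beaker 62 mm across with a white label band, rounded at the top. Origin: centre of its underside, z up its axis. May be absent (None from the start)
- orange_cup: orange baby-food blender cup, closed, blade end down, 120 mm tall, 0.2 kg: black ribbed collar 76 mm across and 28 mm high, above it a straight round orange beaker 62 mm across with a white label band, rounded at the top. Origin: centre of its underside, z up its axis. May be absent (None from the start)
- yellow_cup: yellow baby-food blender cup, closed, blade end down, 120 mm tall, 0.2 kg: black ribbed collar 76 mm across and 28 mm high, above it a straight round yellow beaker 62 mm across with a white label band, rounded at the top. Origin: centre of its underside, z up its axis. May be absent (None from the start)
- green_cup_label (a point): middle of the white band of the green cup, on the cup's axis 70 mm above its underside; the band runs all round, 30 mm high, and the wall there is 31 mm from the axis
- orange_cup_label (a point): middle of the white band of the orange cup, on the cup's axis 70 mm above its underside; the band runs all round, 30 mm high, and the wall there is 31 mm from the axis
- yellow_cup_label (a point): middle of the white band of the yellow cup, on the cup's axis 70 mm above its underside; the band runs all round, 30 mm high, and the wall there is 31 mm from the axis
- blender: white blender motor base, fixed, round, 117 mm across at the foot, 105 mm at the top and 118 mm tall, with a brass band. Open well in its top, 83 mm inside diameter, in which the cup's collar stands. Origin: centre of its underside, z up
- seat_rest (a point): centre of the top of the sprung grey seat in the blender's well when not pressed: 104 mm above the counter, 14 mm below the well's rim. A cup set in the well rests here and does not sink by its own weight. Fixed to the base, z up
- seat (a joint): how far the sprung seat is pressed down, m: 0 up, 0.010 fully down (stop). Takes 6.4 N to start and 14.4 N fully down, cup's weight included; springs back when let go. The blender runs while it is fully down
- mat: grey warming mat, fixed, 130 (x) by 340 (y) by 5 mm, with a small black control box at its +y end; the cups start on it in a row along its y, 110 mm apart. Origin: centre of its underside, on the counter
- board: pale bamboo serving board, fixed, 160 (x) by 340 (y) by 12 mm thick, empty at first. Origin: centre of its underside, on the counter; z up
- thermo: no-touch infrared thermometer, a straight white bar 150 long (x) by 38 wide (y) by 30 mm high with a blue waist band, dark display on top at the back, black round nose at its +x end (85 mm from the origin). 0.12 kg. Origin: centre of its underside, z up as it lies in the dock. It measures by itself when held still, no button needed
- lens (a point): the thermometer's lens, centre of the tip of the nose: 85 mm ahead of thermo's origin along x and 16 mm above its underside; it looks along the body's +x
- dock: grey thermometer dock, fixed: plate 190 (x) by 70 (y) by 6 mm thick, on which the thermometer lies with nose towards +x, between four corner lugs that rise 13 mm above the plate, 46 mm apart across y and centred at x = -60 and +55 mm; the sides between x = -45 and +40 mm are open for fingers. Origin: centre of its underside, on the counter; thermometer home when its origin is over the dock's
- mug: white mug, 76 mm across, 85 mm tall, standing between the robot and the warming mat; leave it alone. Origin: centre of its underside
- jar: amber jar with brass cap, 64 mm across, 85 mm tall, beyond the blender; leave it alone. Origin: centre of its underside
- bowl: small blue bowl, 90 mm across, 40 mm tall, beyond the warming mat; leave it alone. Origin: centre of its underside
Things that resemble listed ones, but are neither listed nor needed, are in the scene too. Several things have the shape of the dock; the one meant has the colours described above.

How it is judged:
By the outcome, as a careful person would: the job done as asked, in the order asked, and still so for the second after the job is handed in, with the robot touching nothing.
Of green_cup, orange_cup, yellow_cup only 2 to 3 are there at a start; the rules pass over those that are not, and their reading is None.
At some moment in a run one of green_cup, orange_cup, yellow_cup may be knocked a few centimetres aside while the robot is not near it.
It also fails if it takes over 210 s, if anything falls off the work surface, if the arm or the gripper's body presses on something with over 40 N, if the wrist force passes 120 N, or if a joint passes its speed limit or range.

## Working session

There is one attempt and no reset: what is moved stays moved. The work goes in short steps, Python scripts to look and compute and a tool call to move; the robot and the scene stay as the last step left them, time stands still between calls to the robot, and variables do not carry over. Pictures are saved under pics/ and viewed, at most 14 in all, crops included, and the job is handed in when it is done.

Besides the shell and the picture viewer there is one more tool, called after "Call:" as name(argument=value, ...) on one line, values as JSON. move_arm: Moves the arm, as the interface text tells. Shifts and turns lie within -1 to 1; 1 stands for 0.2 m of shift or 120 degrees of turn. Its arguments: {"type":"object","properties":{"commands":{"type":"array"},"newtons":{"type":"number"}},"required":["commands"]}

```bash
ls; mkdir -p pics; python3 - <<'E'
from workcell import robot, optics
import cv2
print(robot.observe())
a=optics.snapshot("scene");b=optics.snapshot("top")
import pickle
pickle.dump((a,b),open('s0.pkl','wb'))
cv2.imwrite('pics/scene0.png',a['color']);cv2.imwrite('pics/top0.png',b['color'])
for s in(a,b):print(s['mtx'],s['dist'],s['rvec'],s['tvec'])
E
```

```text
pics
{'time_s': 0.0, 'qpos': array([ 1.33410964,  0.32177868, -0.07006359,  1.45168295,  0.02263341,
        1.37075972, -0.05689427]), 'qd': array([ 0.00129351, -0.00244506,  0.00127237, -0.00134088, -0.0001252 ,
        0.00093427, -0.00080388]), 'joint_torque': array([ 2.33416386e-04, -4.91288602e+01, -4.03900445e-01, -3.12530959e+01,
       -6.37785648e-02,  4.36322833e-02,  1.90002629e-04]), 'ee_pos': array([ 0.1611156 , -0.6292029 ,  0.24648609]), 'ee_rot': array([-3.13975521e+00,  1.36784824e-04,  2.50809898e-01]), 'ft_force': array([-0.54604947, -0.42456388,  0.01392007]), 'wrist_torque': array([0.05476379, 0.02311083, 0.04918698]), 'gripper_force': 0.0, 'finger_gap': 0.08632249303925088}
[[454.65092413   0.         247.82829018]
 [  0.         454.65092413 192.56123063]
 [  0.           0.           1.        ]] [-0.16066626  0.          0.          0.          0.        ] [ 0.95531966  2.60114607 -0.88050429] [ 0.37408965 -0.2397477   1.47029022]
[[462.44951908   0.         259.5906122 ]
 [  0.         462.44951908 197.76969466]
 [  0.           0.           1.        ]] [-0.0591131  0.         0.         0.         0.       ] [ 2.11020321 -2.16297597  0.15299742] [0.05866707 0.55020082 1.17921757]
```

View pics/scene0.png

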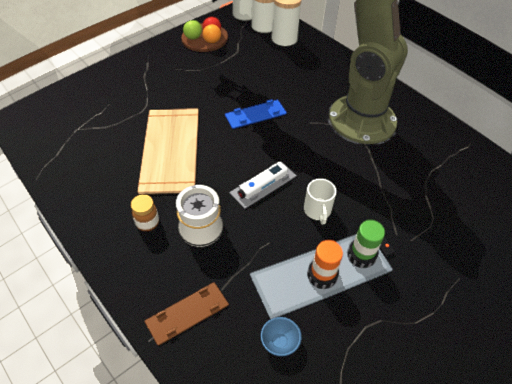

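View pics/top0.png

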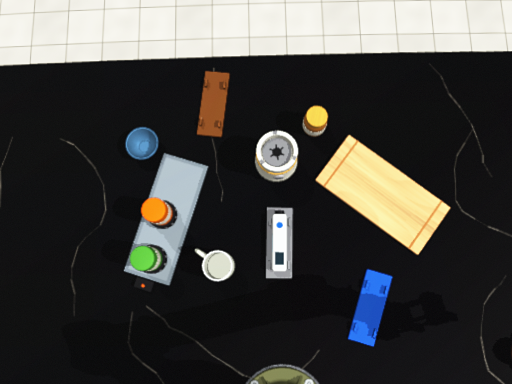

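The scene view shows a green cup (368,240) and an orange cup (326,262) on the mat, the blender at (200,213), the thermometer at (264,183) on the grey dock, and the board at (170,150). The top view shows the same things: green (145,258), orange (157,212), blender (277,155), dock (280,243), board (383,194). Yellow is absent.

```bash
cat > h.py <<'E'
import numpy as np,cv2,pickle
from scipy.optimize import least_squares
from scipy.spatial.transform import Rotation as R
def proj(s,P):
    return cv2.projectPoints(np.atleast_2d(np.array(P,float)),s['rvec'],s['tvec'],s['mtx'],s['dist'])[0][:,0]
def ray(s,uv):
    n=cv2.undistortPoints(np.array([[uv]],float),s['mtx'],s['dist'])[0,0]
    M=cv2.Rodrigues(s['rvec'])[0]; c=-M.T@np.ravel(s['tvec']); return c,M.T@np.array([n[0],n[1],1])
def onz(s,uv,z):
    c,d=ray(s,uv); return c+d*(z-c[2])/d[2]
def tri(s1,u1,s2,u2):
    A=[];b=[]
    for s,u in((s1,u1),(s2,u2)):
        c,d=ray(s,u);d/=np.linalg.norm(d);Q=np.eye(3)-np.outer(d,d);A.append(Q);b.append(Q@c)
    x,r,_,_=np.linalg.lstsq(np.vstack(A),np.hstack(b),rcond=None);return x,np.sqrt(r)
def wristcam(s,o):
    T=np.eye(4);T[:3,:3]=R.from_euler('xyz',o['ee_rot']).as_matrix();T[:3,3]=o['ee_pos']
    C=np.linalg.inv(T@s['tool_from_camera']);s['rvec']=cv2.Rodrigues(C[:3,:3])[0];s['tvec']=C[:3,3];return s
def blob(s,lo,hi,roi=None):
    h=cv2.cvtColor(s['color'],cv2.COLOR_BGR2HSV);m=cv2.inRange(h,lo,hi)
    if roi is not None:
        k=np.zeros_like(m);x0,y0,x1,y1=roi;k[y0:y1,x0:x1]=255;m&=k
    n,l,st,c=cv2.connectedComponentsWithStats(m);i=1+np.argmax(st[1:,4]);return (l==i).astype(np.uint8),st[i]
E
python3 - <<'E'
from h import *
a,b=pickle.load(open('s0.pkl','rb'))
for s in(a,b):
    M=cv2.Rodrigues(s['rvec'])[0];print('cam',-M.T@np.ravel(s['tvec']),proj(s,[[0,0,0],[.161,-.629,.247]]))
print('tri green',tri(a,(371,228),b,(144,258)),'orange',tri(a,(328,249),b,(155,210)))
# capsilhouette fit: colored top part z=[85..120] 
def hullc(s,p,z0,z1,r):
    t=np.linspace(0,2*np.pi,60)
    P=np.array([[p[0]+rr*np.cos(i),p[1]+rr*np.sin(i),z] for z,rr in((z0,r),(z1-.008,r),(z1,r-.008)) for i in t])
    return cv2.convexHull(proj(s,P).astype(np.float32))
def bb(c): c=c.reshape(-1,2);return np.r_[c.min(0),c.max(0)]
for n,lo,hi,ra,rb in(('green',(45,100,40),(75,255,255),(340,210,400,270),(120,235,175,275)),('orange',(3,150,80),(18,255,255),(300,235,345,285),(135,190,180,230))):
    obs=[]
    for s,r in((a,ra),(b,rb)):
        m,st=blob(s,lo,hi,r);print(n,st[:5]);obs.append(st)
print('top blender rim',onz(b,(276,150),.118),'foot scene')
print('dock corners',[onz(b,u,.006)[:2].round(3) for u in((267,207),(293,208),(292,277),(266,277))])
print('board',[onz(b,u,.012)[:2].round(3) for u in((350,136),(450,208),(417,253),(317,182))])
print('board scene',[onz(a,u,.012)[:2].round(3) for u in((153,109),(199,110),(195,188),(139,191))])
print('mat',[onz(b,u,.005)[:2].round(3) for u in((166,155),(208,166),(168,284),(125,270))])
print('blender tri',tri(a,(199,200),b,(276,151)))
print('mug',onz(b,(219,265),.085),'jar',onz(b,(317,116),.085),'bowl',onz(b,(142,143),.04))
h=np.hstack([cv2.resize(a['color'][140:300,130:400],None,fx=1.45,fy=1.45,interpolation=2),cv2.resize(b['color'][110:290,110:300],(245*1,232),interpolation=2)])
c=cv2.resize(b['color'][120:290,110:310],(800,680-80),interpolation=2);cv2.imwrite('pics/topc.png',c)
E
```

```text
cam [1.00004287 0.57589291 1.01362566] [[361.8089478  119.51296345]
 [202.64746149  -9.30655639]]
cam [0.36458673 0.03455907 1.25003961] [[282.29842266 410.7316992 ]
 [577.01886568 355.1746792 ]]
tri green (array([0.39659687, 0.32940744, 0.12884011]), array([0.00254254])) orange (array([0.51432096, 0.30260644, 0.12749556]), array([0.0004223]))
green [357 219  28  29 635]
green [130 246  27  25 538]
orange [315 240  27  30 653]
orange [141 198  27  25 536]
top blender rim [6.60432341e-01 2.06974017e-04 1.18000000e-01] foot scene
dock corners [array([0.531, 0.026]), array([ 0.527, -0.045]), array([ 0.342, -0.036]), array([0.344, 0.033])]
board [array([ 0.723, -0.209]), array([ 0.515, -0.471]), array([ 0.396, -0.371]), array([ 0.596, -0.112])]
board scene [array([ 0.502, -0.467]), array([ 0.39 , -0.364]), array([ 0.592, -0.111]), array([ 0.72 , -0.205])]
mat [array([0.684, 0.303]), array([0.65 , 0.186]), array([0.331, 0.295]), array([0.37 , 0.412])]
blender tri (array([0.6544709 , 0.00175637, 0.12624517]), array([0.0024092]))
mug [0.3774879  0.15019228 0.085     ] jar [ 0.75812911 -0.11108376  0.085     ] bowl [0.71073728 0.36115825 0.04      ]
```

```bash
cat >> h.py <<'E'
def go(x,y,z,yaw=None,o=None):
    from workcell import robot
    o=o or robot.observe();M=R.from_euler('xyz',o['ee_rot'])
    d=M.inv().apply(np.array([x,y,z])-o['ee_pos'])/.2
    yaw=o['ee_rot'][2] if yaw is None else np.radians(yaw)
    w=np.degrees((M.inv()*R.from_euler('xyz',[np.pi,0,yaw])).as_rotvec())/120
    print('pos',o['ee_pos'].round(4),'rotdeg',np.degrees(o['ee_rot']).round(2),'gap',round(o['finger_gap'],4),'t',round(o['time_s'],2));print('  cmd t',d.round(4),'w',w.round(4))
def fitcup(views,z0,z1,r,p0,free=2):
    # views: list of (cam,bbox x0,y0,x1,y1) of coloured cap between heights z0..z1
    t=np.linspace(0,2*np.pi,72)
    def f(p):
        dz=p[2] if free==3 else 0;e=[]
        for s,bb in views:
            P=np.array([[p[0]+q*np.cos(i),p[1]+q*np.sin(i),z+dz] for z,q in((z0,r),(z1-.008,r),(z1-.0025,r-.0025),(z1,r-.008)) for i in t])
            c=proj(s,P);e+=list(np.r_[c.min(0),c.max(0)]-np.array(bb))
        return np.array(e)
    q=least_squares(f,p0[:free],loss='soft_l1');return q.x,f(q.x).round(1)
E
python3 - <<'E'
from h import *
from workcell import optics
a,b=pickle.load(open('s0.pkl','rb'))
B=lambda st:[st[0]-.5,st[1]-.5,st[0]+st[2]-.5,st[1]+st[3]-.5]
for n,lo,hi,ra,rb,p in(('green',(45,100,40),(75,255,255),(340,210,400,270),(120,235,175,275),[.4,.33,0]),('orange',(3,150,80),(18,255,255),(300,235,345,285),(135,190,180,230),[.51,.30,0])):
    v=[(s,B(blob(s,lo,hi,r)[1])) for s,r in((a,ra),(b,rb))]
    print(n,fitcup(v,.09,.125,.031,p),fitcup(v,.09,.125,.031,p,3))
w=optics.snapshot('wrist');print(w['tool_from_camera'].round(4),w['mtx'][0])
go(.50,.10,.40,110)
E
```

```text
green (array([0.39561237, 0.33558648]), array([-0.4,  2.4, -0.3,  1.7,  0.1,  0.8,  0.7,  1.3])) (array([0.39753597, 0.33462344, 0.00978668]), array([-0.4,  0.2, -0.1, -0.2, -0.6, -0.2,  0.2,  0.5]))
orange (array([0.51536037, 0.30837225]), array([-0.9,  1.8,  0.7,  1.4,  0.7,  0.4,  0.7,  1.2])) (array([0.51639232, 0.30816362, 0.00811429]), array([-0.8,  0.2,  0.9, -0.1, -0. , -0.5,  0.2,  0.5]))
[[-2.000e-04 -9.701e-01 -2.428e-01  6.550e-02]
 [ 1.000e+00 -2.000e-04 -0.000e+00  1.100e-03]
 [-0.000e+00 -2.428e-01  9.701e-01 -1.378e-01]
 [ 0.000e+00  0.000e+00  0.000e+00  1.000e+00]] [309.50424841   0.         250.6651846 ]
pos [ 0.1612 -0.6293  0.2467] rotdeg [-1.7991e+02  1.0000e-02  1.4370e+01] gap 0.087 t 0.15
  cmd t [ 2.5462 -3.1129 -0.762 ] w [-6.000e-04 -6.000e-04 -7.969e-01]
```

View pics/topc.png

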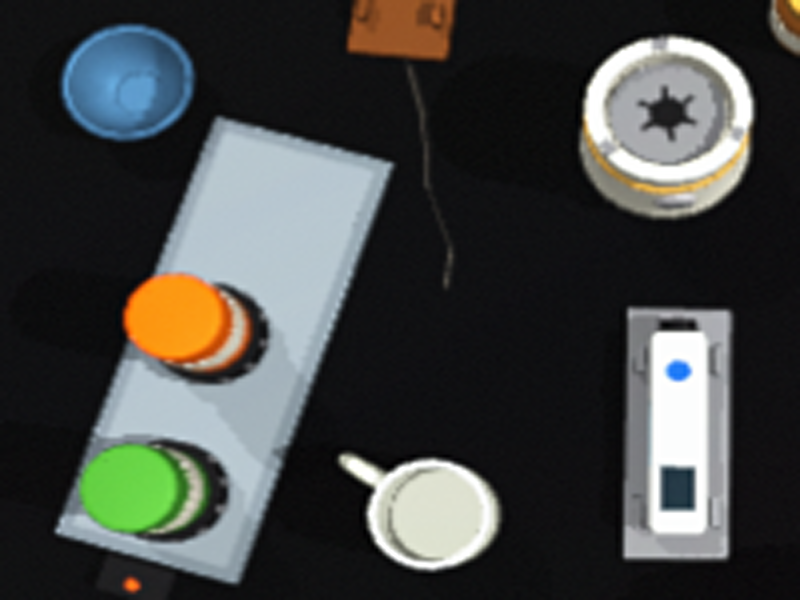

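```bash
cat >> h.py <<'E'
def plan(wps,o=None):
    """wps: (x,y,z,yawdeg|None) ; prints chunked calls, chaining rounded numbers"""
    from workcell import robot
    o=o or robot.observe();p=np.array(o['ee_pos']);M=R.from_euler('xyz',o['ee_rot'])
    print('at',p.round(4),np.degrees(o['ee_rot']).round(2),'gap',round(o['finger_gap'],4),'t',round(o['time_s'],2),'ft',o['ft_force'].round(1))
    yaw=np.degrees(o['ee_rot'][2])
    for x,y,z,yw in wps:
        if yw is None:yw=yaw
        T=np.array([x,y,z]);dy=(yw-yaw)
        k=int(max(1,np.ceil(np.linalg.norm(T-p)/.195),np.ceil(abs(dy)/40)))
        p0=p;
        for i in range(1,k+1):
            g=p0+(T-p0)*i/k;G=R.from_euler('xyz',[180,0,yaw+dy*i/k],degrees=True)
            t=(M.inv().apply(g-p)/.2).round(3);w=(np.degrees((M.inv()*G).as_rotvec())/120).round(3)
            n=max(np.linalg.norm(t)*.2/.05,np.linalg.norm(w)*120/8.59)
            print(' t',t,'w',w,'rows>=%.1f'%n)
            p=p+M.apply(t*.2);M=M*R.from_rotvec(np.radians(w*120))
        yaw=yw
E
python3 - <<'E'
from h import *
plan([(.50,-.35,.38,50),(.52,.0,.40,90),(.52,.18,.40,110)])
E
```

```text
at [ 0.1612 -0.6293  0.2467] [-1.7991e+02  1.0000e-02  1.4370e+01] gap 0.087 t 0.15 ft [-0.3 -0.4 -0.4]
 t [ 0.663 -0.311 -0.222] w [-0.001 -0.    -0.099] rows>=3.1
 t [ 0.712 -0.168 -0.222] w [ 0.     0.    -0.099] rows>=3.1
 t [ 0.731 -0.017 -0.222] w [ 0.     0.    -0.099] rows>=3.1
 t [ 0.703 -0.524 -0.051] w [ 0.     0.    -0.167] rows>=3.5
 t [ 0.839 -0.251 -0.05 ] w [ 0.     0.    -0.166] rows>=3.5
 t [ 0.901 -0.001 -0.001] w [ 0.     0.    -0.167] rows>=3.6
```

Call:
move_arm(commands=[{"tx": 0.663,"ty": -0.311,"tz": -0.222,"wz": -0.099,"jaw": 1},{"tx": 0.663,"ty": -0.311,"tz": -0.222,"wz": -0.099,"jaw": 1},{"tx": 0.663,"ty": -0.311,"tz": -0.222,"wz": -0.099,"jaw": 1},{"tx": 0.663,"ty": -0.311,"tz": -0.222,"wz": -0.099,"jaw": 1}])

```text
schema error: expected keys tx, ty, tz, wx, wy, wz, jaw
```

Call:
move_arm(commands=[{"tx": 0.712,"ty": -0.168,"tz": -0.222,"wz": -0.099,"jaw": 1},{"tx": 0.712,"ty": -0.168,"tz": -0.222,"wz": -0.099,"jaw": 1},{"tx": 0.712,"ty": -0.168,"tz": -0.222,"wz": -0.099,"jaw": 1},{"tx": 0.712,"ty": -0.168,"tz": -0.222,"wz": -0.099,"jaw": 1}])

```text
schema error: expected keys tx, ty, tz, wx, wy, wz, jaw
```

Call:
move_arm(commands=[{"tx": 0.731,"ty": -0.017,"tz": -0.222,"wz": -0.099,"jaw": 1},{"tx": 0.731,"ty": -0.017,"tz": -0.222,"wz": -0.099,"jaw": 1},{"tx": 0.731,"ty": -0.017,"tz": -0.222,"wz": -0.099,"jaw": 1},{"tx": 0.731,"ty": -0.017,"tz": -0.222,"wz": -0.099,"jaw": 1}])

```text
schema error: expected keys tx, ty, tz, wx, wy, wz, jaw
```

Call:
move_arm(commands=[{"tx": 0.703,"ty": -0.524,"tz": -0.05,"wz": -0.167,"jaw": 1},{"tx": 0.703,"ty": -0.524,"tz": -0.05,"wz": -0.167,"jaw": 1},{"tx": 0.703,"ty": -0.524,"tz": -0.05,"wz": -0.167,"jaw": 1},{"tx": 0.703,"ty": -0.524,"tz": -0.05,"wz": -0.167,"jaw": 1}])

```text
schema error: expected keys tx, ty, tz, wx, wy, wz, jaw
```

Call:
move_arm(commands=[{"tx": 0.839,"ty": -0.251,"tz": -0.05,"wz": -0.167,"jaw": 1},{"tx": 0.839,"ty": -0.251,"tz": -0.05,"wz": -0.167,"jaw": 1},{"tx": 0.839,"ty": -0.251,"tz": -0.05,"wz": -0.167,"jaw": 1},{"tx": 0.839,"ty": -0.251,"tz": -0.05,"wz": -0.167,"jaw": 1},{"tx": 0.839,"ty": -0.251,"tz": -0.05,"wz": -0.167,"jaw": 1}])

```text
schema error: expected keys tx, ty, tz, wx, wy, wz, jaw
```

Call:
move_arm(commands=[{"tx": 0.663,"ty": -0.311,"tz": -0.222,"wx": 0,"wy": 0,"wz": -0.099,"jaw": 1},{"tx": 0.663,"ty": -0.311,"tz": -0.222,"wx": 0,"wy": 0,"wz": -0.099,"jaw": 1},{"tx": 0.663,"ty": -0.311,"tz": -0.222,"wx": 0,"wy": 0,"wz": -0.099,"jaw": 1},{"tx": 0.663,"ty": -0.311,"tz": -0.222,"wx": 0,"wy": 0,"wz": -0.099,"jaw": 1}])

```text
time_s: 0.55
ee_pos: [0.2827, -0.5317, 0.2946]
ee_rot: [3.138, -0.005, 0.47]
ft_force: [1.1, -0.1, 0.1]
finger_gap: 0.0869
gripper_force: 0.0
```

Call:
move_arm(commands=[{"tx": 0.712,"ty": -0.168,"tz": -0.222,"wx": 0,"wy": 0,"wz": -0.099,"jaw": 1},{"tx": 0.712,"ty": -0.168,"tz": -0.222,"wx": 0,"wy": 0,"wz": -0.099,"jaw": 1},{"tx": 0.712,"ty": -0.168,"tz": -0.222,"wx": 0,"wy": 0,"wz": -0.099,"jaw": 1},{"tx": 0.712,"ty": -0.168,"tz": -0.222,"wx": 0,"wy": 0,"wz": -0.099,"jaw": 1}])

```text
time_s: 0.95
ee_pos: [0.3946, -0.4374, 0.3388]
ee_rot: [3.138, -0.005, 0.678]
ft_force: [-0.2, 0.4, 0.8]
finger_gap: 0.0869
gripper_force: 0.0
```

Call:
move_arm(commands=[{"tx": 0.731,"ty": -0.017,"tz": -0.222,"wx": 0,"wy": 0,"wz": -0.099,"jaw": 1},{"tx": 0.731,"ty": -0.017,"tz": -0.222,"wx": 0,"wy": 0,"wz": -0.099,"jaw": 1},{"tx": 0.731,"ty": -0.017,"tz": -0.222,"wx": 0,"wy": 0,"wz": -0.099,"jaw": 1},{"tx": 0.731,"ty": -0.017,"tz": -0.222,"wx": 0,"wy": 0,"wz": -0.099,"jaw": 1}])

```text
time_s: 1.35
ee_pos: [0.5061, -0.3435, 0.3825]
ee_rot: [3.139, -0.006, 0.885]
ft_force: [0.5, 0.9, 0.1]
finger_gap: 0.0868
gripper_force: 0.0
```

Call:
move_arm(commands=[{"tx": 0.703,"ty": -0.524,"tz": -0.05,"wx": 0,"wy": 0,"wz": -0.167,"jaw": 1},{"tx": 0.703,"ty": -0.524,"tz": -0.05,"wx": 0,"wy": 0,"wz": -0.167,"jaw": 1},{"tx": 0.703,"ty": -0.524,"tz": -0.05,"wx": 0,"wy": 0,"wz": -0.167,"jaw": 1},{"tx": 0.703,"ty": -0.524,"tz": -0.05,"wx": 0,"wy": 0,"wz": -0.167,"jaw": 1}])

```text
time_s: 1.75
ee_pos: [0.5104, -0.1704, 0.3912]
ee_rot: [3.141, -0.001, 1.229]
ft_force: [0.1, 0.6, 1.2]
finger_gap: 0.0869
gripper_force: 0.0
```

Call:
move_arm(commands=[{"tx": 0.839,"ty": -0.251,"tz": -0.05,"wx": 0,"wy": 0,"wz": -0.167,"jaw": 1},{"tx": 0.839,"ty": -0.251,"tz": -0.05,"wx": 0,"wy": 0,"wz": -0.167,"jaw": 1},{"tx": 0.839,"ty": -0.251,"tz": -0.05,"wx": 0,"wy": 0,"wz": -0.167,"jaw": 1},{"tx": 0.839,"ty": -0.251,"tz": -0.05,"wx": 0,"wy": 0,"wz": -0.167,"jaw": 1},{"tx": 0.839,"ty": -0.251,"tz": -0.05,"wx": 0,"wy": 0,"wz": -0.167,"jaw": 1}])

```text
time_s: 2.25
ee_pos: [0.5199, 0.0046, 0.4012]
ee_rot: [3.141, -0.001, 1.581]
ft_force: [-0.1, 1.0, 1.3]
finger_gap: 0.0872
gripper_force: 0.0
```

Works well. Snapshot here (camera sits 65 mm toward +y), then go on toward the cups.

```bash
python3 - <<'E'
from h import *
from workcell import robot,optics
o=robot.observe();w=wristcam(optics.snapshot('wrist'),o);pickle.dump(w,open('w1.pkl','wb'))
cv2.imwrite('pics/w1.png',w['color'])
plan([(.46,.18,.38,125)])
E
```

```text
at [0.52   0.0011 0.4008] [1.7998e+02 3.0000e-02 9.0320e+01] gap 0.0872 t 2.3 ft [-0.4 -0.4 -0.5]
 t [ 0.896 -0.295  0.103] w [ 0.     0.    -0.289] rows>=4.0
```

View pics/w1.png

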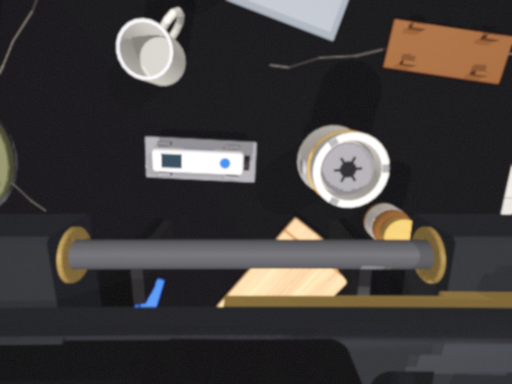

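Wrist view: the blender rim is centred near (349,169), and the thermometer lies in the dock, nose to image right (world +x), dock corners near (145,137),(257,142),(256,182),(146,178).

Call:
move_arm(commands=[{"tx": 0.896,"ty": -0.295,"tz": 0.1,"wx": 0,"wy": 0,"wz": -0.29,"jaw": 1},{"tx": 0.896,"ty": -0.295,"tz": 0.1,"wx": 0,"wy": 0,"wz": -0.29,"jaw": 1},{"tx": 0.896,"ty": -0.295,"tz": 0.1,"wx": 0,"wy": 0,"wz": -0.29,"jaw": 1},{"tx": 0.896,"ty": -0.295,"tz": 0.1,"wx": 0,"wy": 0,"wz": -0.29,"jaw": 1},{"tx": 0.896,"ty": -0.295,"tz": 0.1,"wx": 0,"wy": 0,"wz": -0.29,"jaw": 1}])

```text
time_s: 2.8
ee_pos: [0.4585, 0.1831, 0.3804]
ee_rot: [-3.142, -0.001, 2.19]
ft_force: [0.1, 0.1, 0.6]
finger_gap: 0.0867
gripper_force: 0.0
```

```bash
python3 - <<'E'
from h import *
from workcell import robot,optics
optics.snapshot('top')
o=robot.observe();w=wristcam(optics.snapshot('wrist'),o);pickle.dump(w,open('w2.pkl','wb'))
cv2.imwrite('pics/w2.png',w['color'])
a,b=pickle.load(open('s0.pkl','rb'));w1=pickle.load(open('w1.pkl','rb'))
# seat hub: black star
print('hub tri top/w1',tri(b,(276.8,152),w1,(348,169)))
# rim fit: outer rim from white mask in w1
for nm,s,roi in(('w1',w1,(290,110,400,215)),('w2',w,None)):
    pass
h=cv2.cvtColor(w1['color'],cv2.COLOR_BGR2GRAY)
print('rim w1 z.118:',[onz(w1,u,.118)[:2].round(4) for u in((390,168),(308,168),(349,130),(349,207))])
print('dock w1 z.006:',[onz(w1,u,.006)[:2].round(4) for u in((145,137),(257,142),(256,182),(146,178))])
print('thermo top w1 z.036:',[onz(w1,u,.036)[:2].round(4) for u in((153,149),(153,171),(243,152),(243,175),(250,163))])
E
```

```text
hub tri top/w1 (array([ 0.65601942, -0.00205263,  0.11272766]), array([0.00080456]))
rim w1 z.118: [array([7.111e-01, 5.000e-04]), array([ 5.988e-01, -5.000e-04]), array([0.6505, 0.0511]), array([ 0.6599, -0.0558])]
dock w1 z.006: [array([0.3408, 0.0313]), array([0.5307, 0.0249]), array([ 0.53  , -0.0448]), array([ 0.3373, -0.0395])]
thermo top w1 z.036: [array([0.3622, 0.0144]), array([ 0.3598, -0.0216]), array([0.5076, 0.0111]), array([ 0.5077, -0.0268]), array([ 0.5191, -0.0067])]
```

View pics/w2.png

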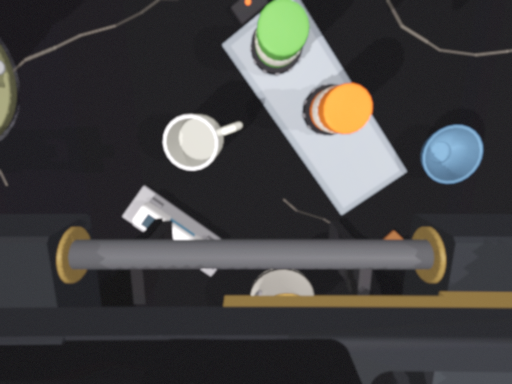

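```bash
python3 - <<'E'
from h import *
a,b=pickle.load(open('s0.pkl','rb'));w=pickle.load(open('w2.pkl','rb'))
B=lambda st:[st[0]-.5,st[1]-.5,st[0]+st[2]-.5,st[1]+st[3]-.5]
for n,lo,hi,ra,rb,rw,p in(('green',(45,100,40),(75,255,255),(340,210,400,270),(120,235,175,275),(240,0,320,80),[.4,.33,0]),('orange',(3,150,80),(18,255,255),(300,235,345,285),(135,190,180,230),(300,75,385,140),[.51,.30,0])):
    v=[(s,B(blob(s,lo,hi,r)[1])) for s,r in((a,ra),(b,rb),(w,rw))]
    print(v[2][1])
    print(n,fitcup(v,.09,.125,.031,p),fitcup(v,.09,.125,.031,p,3),fitcup(v[2:],.09,.125,.031,p,2))
    # blob centroid triangulation
    c=[cv2.moments(blob(s,lo,hi,r)[0],True) for s,r in((a,ra),(b,rb),(w,rw))];c=[(m['m10']/m['m00'],m['m01']/m['m00']) for m in c]
    print(tri(a,c[0],b,c[1]),tri(b,c[1],w,c[2]),tri(a,c[0],w,c[2]))
    print('label',onz(w,(c[2][0],c[2][1]),.11))
E
```

```text
[np.float64(256.5), np.float64(-0.5), np.float64(307.5), np.float64(59.5)]
green (array([0.39569115, 0.33428583]), array([-0.8,  2. , -0.8,  1.4,  0.7,  0.8,  1.2,  1.3, -0.9, -1.8,  1.3,
        0.6])) (array([0.39638843, 0.33352589, 0.00565146]), array([-0.7,  0.7, -0.6,  0.1,  0.3,  0.4,  1. ,  1. , -0.7, -2.6,  2.2,
        0.7])) (array([0.3959852, 0.3333752]), array([-1.1, -0.9,  1. ,  1.4]))
(array([0.39782909, 0.33487212, 0.11411344]), array([0.00111818])) (array([0.39742471, 0.32643506, 0.1435095 ]), array([3.38795865e-05])) (array([0.39526026, 0.33459648, 0.11106273]), array([8.08275632e-05]))
label [0.39522755 0.33481759 0.11      ]
[np.float64(318.5), np.float64(81.5), np.float64(373.5), np.float64(132.5)]
orange (array([0.51647252, 0.30891227]), array([-1.1,  2.2,  0.5,  1.8,  0.5, -0. ,  0.5,  0.8, -0. , -0.4, -0.4,
        0.3])) (array([0.51555276, 0.30787453, 0.00591946]), array([-0.8,  0.4,  0.9,  0.1,  0.3, -0. ,  0.4,  0.9, -0.1, -0.7,  0.4,
        0.8])) (array([0.51674464, 0.30896722]), array([ 0.2, -0.3, -0.2,  0.3]))
(array([0.51672603, 0.30822826, 0.11368287]), array([2.82249106e-05])) (array([0.52100549, 0.31603962, 0.08554671]), array([0.00158796])) (array([0.51593326, 0.30991335, 0.11416149]), array([0.00260796]))
label [0.51591085 0.31229224 0.11      ]
```

```bash
python3 - <<'E'
from h import *
plan([(.396,.334,.25,150),(.396,.334,.160,150),(.396,.334,.090,150)])
E
```

```text
at [0.4613 0.1772 0.3805] [-1.7995e+02  7.0000e-02  1.2479e+02] gap 0.087 t 2.9 ft [ 0.1 -1.  -0.3]
 t [0.415 0.09  0.326] w [-0.     0.001 -0.105] rows>=2.1
 t [0.386 0.178 0.326] w [-0.    -0.001 -0.105] rows>=2.1
 t [-0.     0.001  0.45 ] w [-0.  0. -0.] rows>=1.8
 t [ 0.   -0.    0.35] w [-0.  0. -0.] rows>=1.4
```

Call:
move_arm(commands=[{"tx": 0.415,"ty": 0.09,"tz": 0.325,"wx": 0,"wy": 0,"wz": -0.105,"jaw": 1},{"tx": 0.415,"ty": 0.09,"tz": 0.325,"wx": 0,"wy": 0,"wz": -0.105,"jaw": 1},{"tx": 0.415,"ty": 0.09,"tz": 0.325,"wx": 0,"wy": 0,"wz": -0.105,"jaw": 1}])

```text
time_s: 3.2
ee_pos: [0.4257, 0.258, 0.3126]
ee_rot: [-3.138, -0.003, 2.402]
ft_force: [0.0, 0.8, 0.6]
finger_gap: 0.087
gripper_force: 0.0
```

Call:
move_arm(commands=[{"tx": 0.386,"ty": 0.178,"tz": 0.325,"wx": 0,"wy": 0,"wz": -0.105,"jaw": 1},{"tx": 0.386,"ty": 0.178,"tz": 0.325,"wx": 0,"wy": 0,"wz": -0.105,"jaw": 1},{"tx": 0.386,"ty": 0.178,"tz": 0.325,"wx": 0,"wy": 0,"wz": -0.105,"jaw": 1},{"tx": 0.386,"ty": 0.178,"tz": 0.325,"wx": 0,"wy": 0,"wz": -0.105,"jaw": 1},{"tx": 0.386,"ty": 0.178,"tz": 0.325,"wx": 0,"wy": 0,"wz": -0.105,"jaw": 1}])

```text
time_s: 3.7
ee_pos: [0.3977, 0.3332, 0.2511]
ee_rot: [-3.141, 0.001, 2.615]
ft_force: [-0.2, 0.0, -0.1]
finger_gap: 0.0867
gripper_force: 0.0
```

```bash
python3 - <<'E'
from h import *
from workcell import robot,optics
B=lambda st:[st[0]-.5,st[1]-.5,st[0]+st[2]-.5,st[1]+st[3]-.5]
for i in range(2):
    o=robot.observe();w=wristcam(optics.snapshot('wrist'),o)
m,st=blob(w,(45,100,40),(75,255,255));print(B(st),st[4],fitcup([(w,B(st))],.09,.125,.031,[.396,.334,0]))
u=proj(w,[[.396,.334,.125]]);print(u)
cv2.imwrite('pics/w3.png',w['color'])
plan([(.396,.334,.160,150),(.396,.334,.090,150)])
E
```

```text
[np.float64(220.5), np.float64(152.5), np.float64(283.5), np.float64(219.5)] 3369 (array([0.39756497, 0.33360415]), array([-2.8, -1.4,  2.8,  1.9]))
[[251.54345039 189.31314975]]
at [0.3976 0.3335 0.2516] [1.7996e+02 9.0000e-02 1.4980e+02] gap 0.0868 t 3.8 ft [-0.1 -0.2 -0.2]
 t [ 0.009 -0.002  0.458] w [ 0.     0.001 -0.002] rows>=1.8
 t [-0.    -0.001  0.35 ] w [ 0. -0.  0.] rows>=1.4
```

View pics/w3.png

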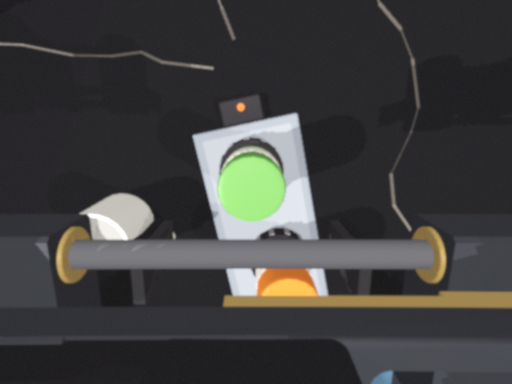

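The green cap is centred near (252,187), and the predicted position was (251.5,189), so the measurement holds. Descend and grip.

Call:
move_arm(commands=[{"tx": 0.01,"ty": 0,"tz": 0.455,"wx": 0,"wy": 0,"wz": 0,"jaw": 1},{"tx": 0.01,"ty": 0,"tz": 0.455,"wx": 0,"wy": 0,"wz": 0,"jaw": 1},{"tx": 0.01,"ty": 0,"tz": 0.6,"wx": 0,"wy": 0,"wz": 0,"jaw": 1},{"tx": 0.01,"ty": 0,"tz": 0.7,"wx": 0,"wy": 0,"wz": 0,"jaw": 1},{"tx": 0.01,"ty": 0,"tz": 0.805,"wx": 0,"wy": 0,"wz": 0,"jaw": 1}])

```text
time_s: 4.3
ee_pos: [0.3954, 0.335, 0.0893]
ee_rot: [3.141, 0.001, 2.616]
ft_force: [1.2, -0.9, 1.0]
finger_gap: 0.0872
gripper_force: 0.0
```

Call:
move_arm(commands=[{"tx": 0,"ty": 0,"tz": 0,"wx": 0,"wy": 0,"wz": 0,"jaw": 0.4},{"tx": 0,"ty": 0,"tz": 0,"wx": 0,"wy": 0,"wz": 0,"jaw": 0.2},{"tx": 0,"ty": 0,"tz": 0,"wx": 0,"wy": 0,"wz": 0,"jaw": -1},{"tx": 0,"ty": 0,"tz": 0,"wx": 0,"wy": 0,"wz": 0,"jaw": -1},{"tx": 0,"ty": 0,"tz": 0,"wx": 0,"wy": 0,"wz": 0,"jaw": -1}], newtons=40)

```text
time_s: 4.8
ee_pos: [0.3945, 0.3365, 0.091]
ee_rot: [3.14, 0.002, 2.619]
ft_force: [0.1, -1.6, 5.7]
finger_gap: 0.0616
gripper_force: 40.0
```

```bash
python3 - <<'E'
from h import *
o=__import__('workcell').robot.observe();print(o['gripper_force'])
plan([(.396,.334,.26,150),(.52,.15,.30,125),(.655,-.001,.30,110)])
E
```

```text
39.997511194087565
at [0.3945 0.3365 0.091 ] [1.7993e+02 1.0000e-01 1.5005e+02] gap 0.0616 t 4.8 ft [ 0.1 -1.6  5.7]
 t [-0.014 -0.006 -0.845] w [0.001 0.001 0.   ] rows>=3.4
 t [-0.498 -0.244 -0.1  ] w [-0.    -0.     0.105] rows>=2.3
 t [-0.54  -0.129 -0.1  ] w [-0.     0.     0.104] rows>=2.3
 t [-0.503  0.06   0.   ] w [-0.     0.     0.062] rows>=2.0
 t [-0.49   0.124  0.   ] w [-0.     0.     0.063] rows>=2.0
```

Call:
move_arm(commands=[{"tx": 0,"ty": 0,"tz": -0.1,"wx": 0,"wy": 0,"wz": 0,"jaw": -1},{"tx": 0,"ty": 0,"tz": -0.3,"wx": 0,"wy": 0,"wz": 0,"jaw": -1},{"tx": 0,"ty": 0,"tz": -0.5,"wx": 0,"wy": 0,"wz": 0,"jaw": -1},{"tx": 0,"ty": 0,"tz": -0.7,"wx": 0,"wy": 0,"wz": 0,"jaw": -1},{"tx": 0,"ty": 0,"tz": -0.845,"wx": 0,"wy": 0,"wz": 0,"jaw": -1}])

```text
time_s: 5.3
ee_pos: [0.3937, 0.337, 0.2613]
ee_rot: [3.14, 0.002, 2.62]
ft_force: [0.6, 0.4, -2.2]
finger_gap: 0.0613
gripper_force: 40.0
```

Call:
move_arm(commands=[{"tx": -0.17,"ty": -0.08,"tz": -0.03,"wx": 0,"wy": 0,"wz": 0.035,"jaw": -1},{"tx": -0.34,"ty": -0.16,"tz": -0.06,"wx": 0,"wy": 0,"wz": 0.07,"jaw": -1},{"tx": -0.5,"ty": -0.245,"tz": -0.1,"wx": 0,"wy": 0,"wz": 0.105,"jaw": -1},{"tx": -0.5,"ty": -0.245,"tz": -0.1,"wx": 0,"wy": 0,"wz": 0.105,"jaw": -1}])

```text
time_s: 5.7
ee_pos: [0.4597, 0.2381, 0.2793]
ee_rot: [-3.141, 0.004, 2.389]
ft_force: [-0.2, 0.1, -1.3]
finger_gap: 0.0617
gripper_force: 40.0
```

Call:
move_arm(commands=[{"tx": -0.18,"ty": -0.04,"tz": -0.03,"wx": 0,"wy": 0,"wz": 0.035,"jaw": -1},{"tx": -0.36,"ty": -0.08,"tz": -0.06,"wx": 0,"wy": 0,"wz": 0.07,"jaw": -1},{"tx": -0.54,"ty": -0.13,"tz": -0.1,"wx": 0,"wy": 0,"wz": 0.105,"jaw": -1},{"tx": -0.54,"ty": -0.13,"tz": -0.1,"wx": 0,"wy": 0,"wz": 0.105,"jaw": -1}])

```text
time_s: 6.1
ee_pos: [0.5211, 0.1457, 0.2989]
ee_rot: [3.142, 0.003, 2.169]
ft_force: [-0.1, -1.1, -3.0]
finger_gap: 0.0614
gripper_force: 40.0
```

Call:
move_arm(commands=[{"tx": -0.17,"ty": 0.02,"tz": 0,"wx": 0,"wy": 0,"wz": 0.02,"jaw": -1},{"tx": -0.34,"ty": 0.04,"tz": 0,"wx": 0,"wy": 0,"wz": 0.04,"jaw": -1},{"tx": -0.5,"ty": 0.06,"tz": 0,"wx": 0,"wy": 0,"wz": 0.06,"jaw": -1},{"tx": -0.5,"ty": 0.06,"tz": 0,"wx": 0,"wy": 0,"wz": 0.06,"jaw": -1}])

```text
time_s: 6.5
ee_pos: [0.5872, 0.0715, 0.2974]
ee_rot: [-3.14, 0.001, 2.047]
ft_force: [0.5, -0.9, -2.5]
finger_gap: 0.0617
gripper_force: 40.0
```

Call:
move_arm(commands=[{"tx": -0.17,"ty": 0.04,"tz": 0,"wx": 0,"wy": 0,"wz": 0.02,"jaw": -1},{"tx": -0.34,"ty": 0.08,"tz": 0,"wx": 0,"wy": 0,"wz": 0.04,"jaw": -1},{"tx": -0.49,"ty": 0.125,"tz": 0,"wx": 0,"wy": 0,"wz": 0.062,"jaw": -1},{"tx": -0.49,"ty": 0.125,"tz": 0,"wx": 0,"wy": 0,"wz": 0.062,"jaw": -1},{"tx": -0.49,"ty": 0.125,"tz": 0,"wx": 0,"wy": 0,"wz": 0.062,"jaw": -1}])

```text
time_s: 7.0
ee_pos: [0.6523, 0.0023, 0.298]
ee_rot: [-3.141, -0.002, 1.925]
ft_force: [-1.0, 1.3, -2.7]
finger_gap: 0.0612
gripper_force: 40.0
```

```bash
python3 - <<'E'
from h import *
from workcell import robot,optics
for i in range(2):o=robot.observe();a=optics.snapshot('scene')
w=wristcam(optics.snapshot('wrist'),o);b=optics.snapshot('top')
pickle.dump((o,a,b,w),open('s1.pkl','wb'))
c=a['color'][40:280,100:340];c=cv2.resize(c,(400,400));d=cv2.resize(w['color'],(400,300));e=np.zeros((400,400,3),np.uint8);e[:300]=d
cv2.imwrite('pics/s1.png',np.hstack([c,e]))
print(o['ee_pos'],o['gripper_force'],o['ft_force'])
E
```

```text
[0.65196646 0.00345693 0.29844351] 39.99775322154164 [-0.15702463  0.73191311 -2.38451643]
```

View pics/s1.png

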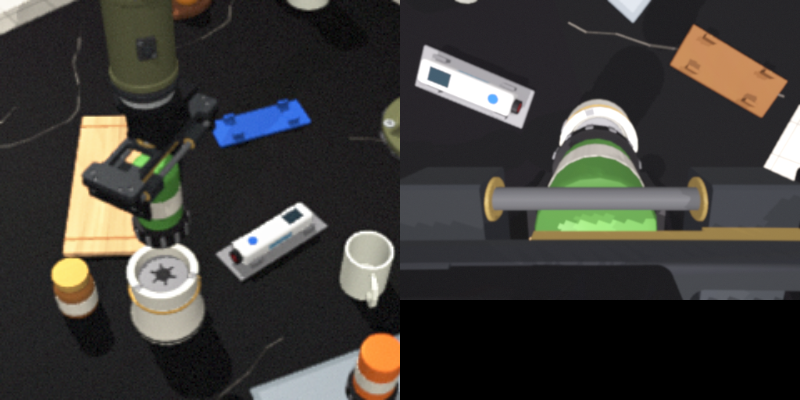

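```bash
python3 - <<'E'
from h import *
o,a,b,w=pickle.load(open('s1.pkl','rb'));a0,b0=pickle.load(open('s0.pkl','rb'));w1=pickle.load(open('w1.pkl','rb'))
H=[]
for n,s,uv in(('scene',a0,(199,206)),('top',b0,(277,153)),('w1',w1,(348,169))):
    g=cv2.cvtColor(s['color'],cv2.COLOR_BGR2GRAY);x,y=uv;q=g[y-14:y+15,x-14:x+15]
    m=(q<70).astype(np.uint8);k,l,st,c=cv2.connectedComponentsWithStats(m)
    d=[np.hypot(*(ci-14)) + (0 if si[4]>8 else 99) for ci,si in zip(c[1:],st[1:])];i=1+int(np.argmin(d));u=c[i]+np.array([x-14,y-14]);H.append((s,u))
    print(n,u.round(1),st[i],onz(s,u,.104).round(4),onz(s,u,.110).round(4))
for i,j in((0,1),(0,2),(1,2)):print('tri',tri(*H[i],*H[j]))
# cup in hand from scene: label rows
p=o['ee_pos'];yaw=o['ee_rot'][2]
hsv=cv2.cvtColor(a['color'],cv2.COLOR_BGR2HSV)
for dz in(-.085+.05,-.085+.07,-.085+.0425,):
    for dx in(0,):
        q=p+np.array([0,0,dz]);u=proj(a,[q])[0]
        t=np.linspace(0,2*np.pi,90);r=.038 if dz>.9 else .031
        c=proj(a,[q+[r*np.cos(i),r*np.sin(i),0] for i in t]);row=int(round(u[1]))
        print('dz',dz,'axis px',u.round(1),'edges',c[:,0].min().round(1),c[:,0].max().round(1),'row',row)
        print([tuple(int(v) for v in hsv[row,x]) for x in range(int(u[0])-17,int(u[0])+18)])
print('px per 5mm toolx',proj(a,[p+[0,0,-.015],p+[.005*np.cos(yaw),.005*np.sin(yaw),-.015]]))
E
```

```text
scene [197.5 204.3] [ 9  9  9  7 43] [ 0.6555 -0.0029  0.104 ] [0.6578 0.0009 0.11  ]
top [276.5 151.7] [ 9  6 11 14 69] [ 0.6596 -0.0013  0.104 ] [ 0.658  -0.0011  0.11  ]
w1 [347.6 169. ] [  6   7  16  15 156] [ 0.6578 -0.0037  0.104 ] [ 0.6559 -0.0027  0.11  ]
tri (array([ 6.57794093e-01, -5.95779483e-04,  1.08716832e-01]), array([0.00110411]))
tri (array([ 0.6566164 , -0.00263623,  0.10586518]), array([0.00126208]))
tri (array([ 0.65569115, -0.0014886 ,  0.11437271]), array([0.0018178]))
dz -0.035 axis px [195.  162.4] edges 181.0 209.1 row 162
[(50, 26, 30), (38, 43, 24), (47, 94, 19), (10, 32, 24), (0, 17, 15), (60, 60, 17), (128, 46, 22), (30, 10, 25), (157, 100, 23), (30, 38, 20), (98, 51, 20), (156, 41, 31), (25, 26, 107), (26, 30, 146), (27, 33, 153), (23, 30, 153), (26, 33, 153), (22, 32, 152), (23, 29, 161), (25, 28, 156), (23, 32, 159), (19, 33, 164), (20, 29, 160), (19, 27, 160), (20, 32, 167), (21, 30, 172), (20, 31, 166), (20, 31, 166), (22, 29, 157), (20, 31, 147), (30, 32, 112), (34, 31, 66), (150, 8, 33), (150, 14, 37), (40, 53, 29)]
dz -0.015 axis px [194.3 156.3]
[... 490 characters left out ...]
 27, 113), (21, 29, 61), (168, 34, 38), (60, 28, 37)]
dz -0.0425 axis px [195.3 164.7] edges 181.3 209.3 row 165
[(135, 16, 32), (10, 13, 57), (105, 8, 64), (90, 10, 49), (45, 44, 23), (130, 38, 20), (0, 0, 19), (0, 27, 19), (43, 109, 21), (30, 23, 11), (126, 64, 20), (100, 29, 26), (17, 29, 78), (19, 31, 133), (26, 25, 152), (21, 30, 160), (18, 29, 158), (20, 32, 159), (21, 31, 163), (23, 26, 160), (22, 30, 162), (17, 30, 176), (19, 27, 179), (22, 32, 174), (21, 25, 174), (24, 30, 172), (18, 30, 171), (20, 30, 168), (26, 29, 147), (42, 65, 113), (53, 119, 86), (53, 89, 60), (10, 15, 51), (173, 25, 41), (30, 16, 32)]
px per 5mm toolx [[194.31861513 156.31334177]
 [196.25081039 157.15587705]]
```

```bash
python3 - <<'E'
from h import *
plan([(.6565,-.002,.210,110),(.6565,-.002,.192,110)])
E
```

```text
at [0.652  0.0035 0.2991] [179.98  -0.   110.42] gap 0.0612 t 7.2 ft [ 0.6 -0.  -2.2]
 t [-0.034  0.012  0.446] w [ 0.    -0.     0.003] rows>=1.8
 t [ 0.   -0.    0.09] w [ 0. -0.  0.] rows>=0.4
```

Call:
move_arm(commands=[{"tx": -0.034,"ty": 0.012,"tz": 0.1,"wx": 0,"wy": 0,"wz": 0,"jaw": -1},{"tx": -0.034,"ty": 0.012,"tz": 0.25,"wx": 0,"wy": 0,"wz": 0,"jaw": -1},{"tx": -0.034,"ty": 0.012,"tz": 0.38,"wx": 0,"wy": 0,"wz": 0,"jaw": -1},{"tx": -0.034,"ty": 0.012,"tz": 0.446,"wx": 0,"wy": 0,"wz": 0,"jaw": -1},{"tx": -0.034,"ty": 0.012,"tz": 0.446,"wx": 0,"wy": 0,"wz": 0,"jaw": -1}])

```text
time_s: 7.7
ee_pos: [0.6558, -0.0036, 0.2077]
ee_rot: [-3.138, -0.001, 1.925]
ft_force: [-0.6, -0.1, -2.0]
finger_gap: 0.0617
gripper_force: 40.0
```

Call:
move_arm(commands=[{"tx": 0,"ty": 0,"tz": 0.02,"wx": 0,"wy": 0,"wz": 0,"jaw": -1},{"tx": 0,"ty": 0,"tz": 0.04,"wx": 0,"wy": 0,"wz": 0,"jaw": -1},{"tx": 0,"ty": 0,"tz": 0.05,"wx": 0,"wy": 0,"wz": 0,"jaw": -1},{"tx": 0,"ty": 0,"tz": 0.05,"wx": 0,"wy": 0,"wz": 0,"jaw": -1}])

```text
time_s: 8.1
ee_pos: [0.6575, -0.0037, 0.1999]
ee_rot: [3.141, 0.0, 1.924]
ft_force: [-0.4, 0.3, -2.3]
finger_gap: 0.0615
gripper_force: 40.0
```

Call:
move_arm(commands=[{"tx": 0,"ty": 0,"tz": 0.02,"wx": 0,"wy": 0,"wz": 0,"jaw": -1},{"tx": 0,"ty": 0,"tz": 0.03,"wx": 0,"wy": 0,"wz": 0,"jaw": -1},{"tx": 0,"ty": 0,"tz": 0.03,"wx": 0,"wy": 0,"wz": 0,"jaw": -1}])

```text
time_s: 8.4
ee_pos: [0.6572, -0.0035, 0.1932]
ee_rot: [-3.142, -0.001, 1.925]
ft_force: [0.0, 1.0, -2.8]
finger_gap: 0.0616
gripper_force: 40.0
```

Call:
move_arm(commands=[{"tx": 0,"ty": 0,"tz": 0.015,"wx": 0,"wy": 0,"wz": 0,"jaw": -1},{"tx": 0,"ty": 0,"tz": 0.03,"wx": 0,"wy": 0,"wz": 0,"jaw": -1},{"tx": 0,"ty": 0,"tz": 0.04,"wx": 0,"wy": 0,"wz": 0,"jaw": -1},{"tx": 0,"ty": 0,"tz": 0.04,"wx": 0,"wy": 0,"wz": 0,"jaw": -1}])

```text
time_s: 8.8
ee_pos: [0.6574, -0.0033, 0.1872]
ee_rot: [3.141, 0.0, 1.925]
ft_force: [-2.9, 1.8, 6.8]
finger_gap: 0.0615
gripper_force: 40.0
```

Call:
move_arm(commands=[{"tx": 0,"ty": 0,"tz": 0.01,"wx": 0,"wy": 0,"wz": 0,"jaw": -1},{"tx": 0,"ty": 0,"tz": 0.02,"wx": 0,"wy": 0,"wz": 0,"jaw": -1},{"tx": 0,"ty": 0,"tz": 0.025,"wx": 0,"wy": 0,"wz": 0,"jaw": -1},{"tx": 0,"ty": 0,"tz": 0.025,"wx": 0,"wy": 0,"wz": 0,"jaw": -1}])

```text
time_s: 9.2
ee_pos: [0.6575, -0.0032, 0.1837]
ee_rot: [3.14, 0.001, 1.925]
ft_force: [-5.6, 3.1, 12.4]
finger_gap: 0.0619
gripper_force: 40.0
```

Call:
move_arm(commands=[{"tx": 0.01,"ty": -0.007,"tz": 0.005,"wx": 0,"wy": 0,"wz": 0,"jaw": -1},{"tx": 0.01,"ty": -0.007,"tz": 0.01,"wx": 0,"wy": 0,"wz": 0,"jaw": -1},{"tx": 0.01,"ty": -0.007,"tz": 0.015,"wx": 0,"wy": 0,"wz": 0,"jaw": -1},{"tx": 0.01,"ty": -0.007,"tz": 0.015,"wx": 0,"wy": 0,"wz": 0,"jaw": -1}])

```text
time_s: 9.6
ee_pos: [0.6572, -0.0029, 0.1817]
ee_rot: [3.137, 0.004, 1.924]
ft_force: [-1.9, 0.0, 15.0]
finger_gap: 0.0617
gripper_force: 40.0
```

Call:
move_arm(commands=[{"tx": 0,"ty": 0,"tz": 0.005,"wx": 0,"wy": 0,"wz": 0,"jaw": -1},{"tx": 0,"ty": 0,"tz": 0.01,"wx": 0,"wy": 0,"wz": 0,"jaw": -1},{"tx": 0,"ty": 0,"tz": 0.01,"wx": 0,"wy": 0,"wz": 0,"jaw": -1}])

```text
time_s: 9.9
ee_pos: [0.6571, -0.0029, 0.1801]
ee_rot: [3.137, 0.004, 1.924]
ft_force: [-2.7, -0.8, 15.8]
finger_gap: 0.0617
gripper_force: 40.0
```

Call:
move_arm(commands=[{"tx": 0,"ty": 0,"tz": 0.005,"wx": 0,"wy": 0,"wz": 0,"jaw": -1},{"tx": 0,"ty": 0,"tz": 0.01,"wx": 0,"wy": 0,"wz": 0,"jaw": -1},{"tx": 0,"ty": 0,"tz": 0.01,"wx": 0,"wy": 0,"wz": 0,"jaw": -1}], newtons=55)

```text
time_s: 10.2
ee_pos: [0.6572, -0.0029, 0.1799]
ee_rot: [3.136, 0.005, 1.924]
ft_force: [-5.4, -0.3, 24.0]
finger_gap: 0.0614
gripper_force: 55.0
```

Call:
move_arm(commands=[{"tx": 0,"ty": 0,"tz": 0.005,"wx": 0,"wy": 0,"wz": 0,"jaw": -1},{"tx": 0,"ty": 0,"tz": 0.01,"wx": 0,"wy": 0,"wz": 0,"jaw": -1},{"tx": 0,"ty": 0,"tz": 0.01,"wx": 0,"wy": 0,"wz": 0,"jaw": -1}])

```text
time_s: 10.5
ee_pos: [0.6572, -0.0029, 0.1799]
ee_rot: [3.136, 0.005, 1.924]
ft_force: [-9.5, -0.9, 30.9]
finger_gap: 0.0614
gripper_force: 55.0
```

```bash
python3 - <<'E'
from h import *
from workcell import robot,optics
o=robot.observe();print(o['ee_pos'],o['ft_force'],o['wrist_torque'],o['time_s'])
a=optics.snapshot('scene');w=optics.snapshot('wrist')
c=cv2.resize(a['color'][100:260,130:290],(480,480),interpolation=2);d=cv2.resize(w['color'][0:240,150:400],(320,307));e=np.zeros((480,320,3),np.uint8);e[:307]=d
cv2.imwrite('pics/s2.png',np.hstack([c,e]))
E
```

```text
[ 0.6572156  -0.00288508  0.17986712] [-9.51512661 -0.92545374 30.88524766] [-0.25176163  2.55137276 -0.01812478] 10.5
```

View pics/s2.png

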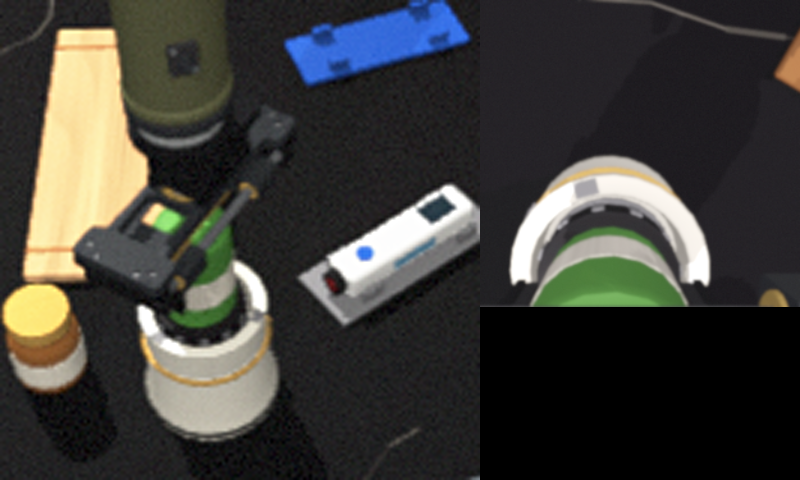

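The cup stands in the well at the hard stop (z no longer falls, 31 N). Hold for 4.5 s.

Call:
move_arm(commands=[{"tx": 0,"ty": 0,"tz": -0.005,"wx": 0,"wy": 0,"wz": 0,"jaw": -1},{"tx": 0,"ty": 0,"tz": -0.005,"wx": 0,"wy": 0,"wz": 0,"jaw": -1},{"tx": 0,"ty": 0,"tz": -0.005,"wx": 0,"wy": 0,"wz": 0,"jaw": -1},{"tx": 0,"ty": 0,"tz": -0.005,"wx": 0,"wy": 0,"wz": 0,"jaw": -1},{"tx": 0,"ty": 0,"tz": -0.005,"wx": 0,"wy": 0,"wz": 0,"jaw": -1}])

```text
time_s: 11.1
ee_pos: [0.6572, -0.0029, 0.1799]
ee_rot: [3.136, 0.005, 1.924]
ft_force: [-6.9, -1.0, 27.9]
finger_gap: 0.0613
gripper_force: 55.0
```

Call:
move_arm(commands=[{"tx": 0,"ty": 0,"tz": 0,"wx": 0,"wy": 0,"wz": 0,"jaw": -1},{"tx": 0,"ty": 0,"tz": 0,"wx": 0,"wy": 0,"wz": 0,"jaw": -1},{"tx": 0,"ty": 0,"tz": 0,"wx": 0,"wy": 0,"wz": 0,"jaw": -1},{"tx": 0,"ty": 0,"tz": 0,"wx": 0,"wy": 0,"wz": 0,"jaw": -1},{"tx": 0,"ty": 0,"tz": 0,"wx": 0,"wy": 0,"wz": 0,"jaw": -1}])

```text
time_s: 11.6
ee_pos: [0.6572, -0.0028, 0.1799]
ee_rot: [3.136, 0.005, 1.924]
ft_force: [-6.5, -0.6, 28.3]
finger_gap: 0.0612
gripper_force: 55.0
```

Call:
move_arm(commands=[{"tx": 0,"ty": 0,"tz": 0,"wx": 0,"wy": 0,"wz": 0,"jaw": -1},{"tx": 0,"ty": 0,"tz": 0,"wx": 0,"wy": 0,"wz": 0,"jaw": -1},{"tx": 0,"ty": 0,"tz": 0,"wx": 0,"wy": 0,"wz": 0,"jaw": -1},{"tx": 0,"ty": 0,"tz": 0,"wx": 0,"wy": 0,"wz": 0,"jaw": -1},{"tx": 0,"ty": 0,"tz": 0,"wx": 0,"wy": 0,"wz": 0,"jaw": -1}])

```text
time_s: 12.1
ee_pos: [0.6572, -0.0029, 0.1799]
ee_rot: [3.136, 0.005, 1.924]
ft_force: [-7.8, -0.1, 28.1]
finger_gap: 0.0612
gripper_force: 55.0
```

Call:
move_arm(commands=[{"tx": 0,"ty": 0,"tz": 0,"wx": 0,"wy": 0,"wz": 0,"jaw": -1},{"tx": 0,"ty": 0,"tz": 0,"wx": 0,"wy": 0,"wz": 0,"jaw": -1},{"tx": 0,"ty": 0,"tz": 0,"wx": 0,"wy": 0,"wz": 0,"jaw": -1},{"tx": 0,"ty": 0,"tz": 0,"wx": 0,"wy": 0,"wz": 0,"jaw": -1},{"tx": 0,"ty": 0,"tz": 0,"wx": 0,"wy": 0,"wz": 0,"jaw": -1}])

```text
time_s: 12.6
ee_pos: [0.6572, -0.0029, 0.1799]
ee_rot: [3.136, 0.005, 1.924]
ft_force: [-7.7, -0.9, 27.3]
finger_gap: 0.0614
gripper_force: 55.0
```

Call:
move_arm(commands=[{"tx": 0,"ty": 0,"tz": 0,"wx": 0,"wy": 0,"wz": 0,"jaw": -1},{"tx": 0,"ty": 0,"tz": 0,"wx": 0,"wy": 0,"wz": 0,"jaw": -1},{"tx": 0,"ty": 0,"tz": 0,"wx": 0,"wy": 0,"wz": 0,"jaw": -1},{"tx": 0,"ty": 0,"tz": 0,"wx": 0,"wy": 0,"wz": 0,"jaw": -1},{"tx": 0,"ty": 0,"tz": 0,"wx": 0,"wy": 0,"wz": 0,"jaw": -1}])

```text
time_s: 13.1
ee_pos: [0.6572, -0.0029, 0.1799]
ee_rot: [3.136, 0.005, 1.924]
ft_force: [-6.7, -1.2, 27.7]
finger_gap: 0.0611
gripper_force: 55.0
```

Call:
move_arm(commands=[{"tx": 0,"ty": 0,"tz": 0,"wx": 0,"wy": 0,"wz": 0,"jaw": -1},{"tx": 0,"ty": 0,"tz": 0,"wx": 0,"wy": 0,"wz": 0,"jaw": -1},{"tx": 0,"ty": 0,"tz": 0,"wx": 0,"wy": 0,"wz": 0,"jaw": -1},{"tx": 0,"ty": 0,"tz": 0,"wx": 0,"wy": 0,"wz": 0,"jaw": -1},{"tx": 0,"ty": 0,"tz": 0,"wx": 0,"wy": 0,"wz": 0,"jaw": -1}])

```text
time_s: 13.6
ee_pos: [0.6572, -0.0028, 0.1799]
ee_rot: [3.136, 0.005, 1.924]
ft_force: [-7.4, -1.0, 26.8]
finger_gap: 0.0613
gripper_force: 55.0
```

Call:
move_arm(commands=[{"tx": 0,"ty": 0,"tz": 0,"wx": 0,"wy": 0,"wz": 0,"jaw": -1},{"tx": 0,"ty": 0,"tz": 0,"wx": 0,"wy": 0,"wz": 0,"jaw": -1},{"tx": 0,"ty": 0,"tz": 0,"wx": 0,"wy": 0,"wz": 0,"jaw": -1},{"tx": 0,"ty": 0,"tz": 0,"wx": 0,"wy": 0,"wz": 0,"jaw": -1},{"tx": 0,"ty": 0,"tz": 0,"wx": 0,"wy": 0,"wz": 0,"jaw": -1}])

```text
time_s: 14.1
ee_pos: [0.6572, -0.0028, 0.1799]
ee_rot: [3.136, 0.005, 1.924]
ft_force: [-6.7, -0.8, 28.0]
finger_gap: 0.0611
gripper_force: 55.0
```

Call:
move_arm(commands=[{"tx": 0,"ty": 0,"tz": 0,"wx": 0,"wy": 0,"wz": 0,"jaw": -1},{"tx": 0,"ty": 0,"tz": 0,"wx": 0,"wy": 0,"wz": 0,"jaw": -1},{"tx": 0,"ty": 0,"tz": 0,"wx": 0,"wy": 0,"wz": 0,"jaw": -1},{"tx": 0,"ty": 0,"tz": 0,"wx": 0,"wy": 0,"wz": 0,"jaw": -1},{"tx": 0,"ty": 0,"tz": 0,"wx": 0,"wy": 0,"wz": 0,"jaw": -1}])

```text
time_s: 14.6
ee_pos: [0.6572, -0.0028, 0.1799]
ee_rot: [3.136, 0.005, 1.924]
ft_force: [-7.5, -1.3, 26.9]
finger_gap: 0.0615
gripper_force: 55.0
```

Call:
move_arm(commands=[{"tx": 0,"ty": 0,"tz": 0,"wx": 0,"wy": 0,"wz": 0,"jaw": -1},{"tx": 0,"ty": 0,"tz": 0,"wx": 0,"wy": 0,"wz": 0,"jaw": -1},{"tx": 0,"ty": 0,"tz": 0,"wx": 0,"wy": 0,"wz": 0,"jaw": -1},{"tx": 0,"ty": 0,"tz": 0,"wx": 0,"wy": 0,"wz": 0,"jaw": -1},{"tx": 0,"ty": 0,"tz": 0,"wx": 0,"wy": 0,"wz": 0,"jaw": -1}])

```text
time_s: 15.1
ee_pos: [0.6572, -0.0029, 0.1799]
ee_rot: [3.136, 0.005, 1.924]
ft_force: [-7.0, -0.6, 27.7]
finger_gap: 0.0612
gripper_force: 55.0
```

```bash
python3 - <<'E'
from h import *
# release: rise 20mm measured-based then up
plan([(.6565,-.003,.300,110)])
E
```

```text
at [ 0.6572 -0.0029  0.1799] [179.7    0.29 110.21] gap 0.0612 t 15.1 ft [-7.  -0.6 27.7]
 t [-0.002 -0.    -0.6  ] w [0.003 0.002 0.002] rows>=2.4
```

Call:
move_arm(commands=[{"tx": 0,"ty": 0,"tz": -0.08,"wx": 0,"wy": 0,"wz": 0,"jaw": -1},{"tx": 0,"ty": 0,"tz": -0.2,"wx": 0,"wy": 0,"wz": 0,"jaw": -1},{"tx": 0,"ty": 0,"tz": -0.4,"wx": 0,"wy": 0,"wz": 0,"jaw": -1},{"tx": 0,"ty": 0,"tz": -0.6,"wx": 0,"wy": 0,"wz": 0,"jaw": -1},{"tx": 0,"ty": 0,"tz": -0.6,"wx": 0,"wy": 0,"wz": 0,"jaw": -1}])

```text
time_s: 15.6
ee_pos: [0.6578, -0.0026, 0.299]
ee_rot: [3.132, 0.005, 1.923]
ft_force: [0.6, 0.2, -1.7]
finger_gap: 0.0613
gripper_force: 55.0
```

```bash
python3 - <<'E'
from h import *
plan([(.516,-.368,.28,70),(.516,-.368,.115,70),(.516,-.368,.098,70)])
E
```

```text
at [ 0.6578 -0.0026  0.299 ] [179.46   0.26 110.2 ] gap 0.0613 t 15.6 ft [ 0.6  0.2 -1.7]
 t [-0.49  -0.432  0.03 ] w [0.005 0.002 0.112] rows>=2.6
 t [-0.577 -0.307  0.031] w [-0.    -0.     0.111] rows>=2.6
 t [-0.632 -0.165  0.032] w [-0.    -0.     0.112] rows>=2.6
 t [-0.     0.001  0.825] w [-0. -0.  0.] rows>=3.3
 t [-0.    -0.     0.085] w [-0. -0.  0.] rows>=0.3
```

Call:
move_arm(commands=[{"tx": -0.17,"ty": -0.15,"tz": 0,"wx": 0,"wy": 0,"wz": 0.035,"jaw": -1},{"tx": -0.34,"ty": -0.3,"tz": 0,"wx": 0,"wy": 0,"wz": 0.07,"jaw": -1},{"tx": -0.49,"ty": -0.432,"tz": 0.03,"wx": 0,"wy": 0,"wz": 0.112,"jaw": -1},{"tx": -0.49,"ty": -0.432,"tz": 0.03,"wx": 0,"wy": 0,"wz": 0.112,"jaw": -1}])

```text
time_s: 16.0
ee_pos: [0.6049, -0.1345, 0.2841]
ee_rot: [-3.136, 0.006, 1.676]
ft_force: [0.2, 0.0, -1.7]
finger_gap: 0.0613
gripper_force: 55.0
```

Call:
move_arm(commands=[{"tx": -0.19,"ty": -0.1,"tz": 0,"wx": 0,"wy": 0,"wz": 0.035,"jaw": -1},{"tx": -0.38,"ty": -0.2,"tz": 0,"wx": 0,"wy": 0,"wz": 0.07,"jaw": -1},{"tx": -0.577,"ty": -0.307,"tz": 0.03,"wx": 0,"wy": 0,"wz": 0.111,"jaw": -1},{"tx": -0.577,"ty": -0.307,"tz": 0.03,"wx": 0,"wy": 0,"wz": 0.111,"jaw": -1}])

```text
time_s: 16.4
ee_pos: [0.556, -0.2563, 0.278]
ee_rot: [-3.136, 0.006, 1.443]
ft_force: [0.4, -2.0, -2.6]
finger_gap: 0.0614
gripper_force: 55.0
```

Call:
move_arm(commands=[{"tx": -0.21,"ty": -0.055,"tz": 0,"wx": 0,"wy": 0,"wz": 0.035,"jaw": -1},{"tx": -0.42,"ty": -0.11,"tz": 0,"wx": 0,"wy": 0,"wz": 0.07,"jaw": -1},{"tx": -0.632,"ty": -0.165,"tz": 0.03,"wx": 0,"wy": 0,"wz": 0.112,"jaw": -1},{"tx": -0.632,"ty": -0.165,"tz": 0.03,"wx": 0,"wy": 0,"wz": 0.112,"jaw": -1}])

```text
time_s: 16.8
ee_pos: [0.5078, -0.3772, 0.2717]
ee_rot: [-3.137, 0.006, 1.209]
ft_force: [-1.1, 0.2, -2.7]
finger_gap: 0.0611
gripper_force: 55.0
```

Call:
move_arm(commands=[{"tx": 0,"ty": 0,"tz": 0.2,"wx": 0,"wy": 0,"wz": 0,"jaw": -1},{"tx": 0,"ty": 0,"tz": 0.4,"wx": 0,"wy": 0,"wz": 0,"jaw": -1},{"tx": 0,"ty": 0,"tz": 0.6,"wx": 0,"wy": 0,"wz": 0,"jaw": -1},{"tx": 0,"ty": 0,"tz": 0.75,"wx": 0,"wy": 0,"wz": 0,"jaw": -1},{"tx": 0,"ty": 0,"tz": 0.75,"wx": 0,"wy": 0,"wz": 0,"jaw": -1}])

```text
time_s: 17.3
ee_pos: [0.5099, -0.3659, 0.1183]
ee_rot: [-3.13, -0.003, 1.223]
ft_force: [-0.6, 0.7, -1.9]
finger_gap: 0.0614
gripper_force: 55.0
```

```bash
python3 - <<'E'
from h import *
from workcell import optics
optics.snapshot('top')
plan([(.516,-.368,.098,70)])
E
```

```text
at [ 0.5118 -0.367   0.1217] [-1.7965e+02 -8.0000e-02  7.0090e+01] gap 0.0613 t 17.35 ft [ 0.1  0.5 -0.9]
 t [0.002 0.022 0.118] w [-0.003 -0.001  0.001] rows>=0.5
```

Call:
move_arm(commands=[{"tx": 0,"ty": 0.02,"tz": 0.04,"wx": -0.003,"wy": 0,"wz": 0,"jaw": -1},{"tx": 0,"ty": 0.02,"tz": 0.08,"wx": -0.003,"wy": 0,"wz": 0,"jaw": -1},{"tx": 0,"ty": 0.02,"tz": 0.1,"wx": -0.003,"wy": 0,"wz": 0,"jaw": -1},{"tx": 0,"ty": 0.02,"tz": 0.112,"wx": -0.003,"wy": 0,"wz": 0,"jaw": -1},{"tx": 0,"ty": 0.02,"tz": 0.112,"wx": -0.003,"wy": 0,"wz": 0,"jaw": -1}])

```text
time_s: 17.85
ee_pos: [0.5174, -0.3696, 0.1022]
ee_rot: [3.135, 0.0, 1.223]
ft_force: [0.1, -0.3, -2.4]
finger_gap: 0.0609
gripper_force: 55.0
```

Call:
move_arm(commands=[{"tx": 0,"ty": 0,"tz": 0.005,"wx": 0,"wy": 0,"wz": 0,"jaw": -1},{"tx": 0,"ty": 0,"tz": 0.01,"wx": 0,"wy": 0,"wz": 0,"jaw": -1},{"tx": 0,"ty": 0,"tz": 0.01,"wx": 0,"wy": 0,"wz": 0,"jaw": -1}])

```text
time_s: 18.15
ee_pos: [0.5174, -0.3695, 0.1002]
ee_rot: [3.135, 0.0, 1.223]
ft_force: [-1.0, -0.3, -2.5]
finger_gap: 0.0613
gripper_force: 55.0
```

Call:
move_arm(commands=[{"tx": 0,"ty": 0,"tz": 0.005,"wx": 0.003,"wy": 0,"wz": 0,"jaw": -1},{"tx": 0,"ty": 0,"tz": 0.01,"wx": 0.003,"wy": 0,"wz": 0,"jaw": -1},{"tx": 0,"ty": 0,"tz": 0.01,"wx": 0.003,"wy": 0,"wz": 0,"jaw": -1}])

```text
time_s: 18.45
ee_pos: [0.5176, -0.3695, 0.0981]
ee_rot: [3.141, 0.0, 1.223]
ft_force: [0.5, -0.1, -3.0]
finger_gap: 0.0611
gripper_force: 55.0
```

Call:
move_arm(commands=[{"tx": 0,"ty": 0,"tz": 0.005,"wx": 0,"wy": 0,"wz": 0,"jaw": -1},{"tx": 0,"ty": 0,"tz": 0.005,"wx": 0,"wy": 0,"wz": 0,"jaw": -1},{"tx": 0,"ty": 0,"tz": 0.005,"wx": 0,"wy": 0,"wz": 0,"jaw": -1}])

```text
time_s: 18.75
ee_pos: [0.5176, -0.3695, 0.0981]
ee_rot: [3.141, 0.0, 1.223]
ft_force: [-2.2, 2.0, 5.3]
finger_gap: 0.0612
gripper_force: 55.0
```

Call:
move_arm(commands=[{"tx": 0,"ty": 0,"tz": -0.005,"wx": 0,"wy": 0,"wz": 0,"jaw": 0.5},{"tx": 0,"ty": 0,"tz": -0.005,"wx": 0,"wy": 0,"wz": 0,"jaw": 0.7},{"tx": 0,"ty": 0,"tz": -0.005,"wx": 0,"wy": 0,"wz": 0,"jaw": 1},{"tx": 0,"ty": 0,"tz": -0.005,"wx": 0,"wy": 0,"wz": 0,"jaw": 1},{"tx": 0,"ty": 0,"tz": -0.005,"wx": 0,"wy": 0,"wz": 0,"jaw": 1}])

```text
time_s: 19.25
ee_pos: [0.5174, -0.3695, 0.098]
ee_rot: [-3.142, 0.0, 1.223]
ft_force: [-0.8, 0.7, 1.0]
finger_gap: 0.0845
gripper_force: 0.0
```

Call:
move_arm(commands=[{"tx": 0,"ty": 0,"tz": -0.1,"wx": 0,"wy": 0,"wz": 0,"jaw": 1},{"tx": 0,"ty": 0,"tz": -0.3,"wx": 0,"wy": 0,"wz": 0,"jaw": 1},{"tx": 0,"ty": 0,"tz": -0.5,"wx": 0,"wy": 0,"wz": 0,"jaw": 1},{"tx": 0,"ty": 0,"tz": -0.7,"wx": 0,"wy": 0,"wz": 0,"jaw": 1},{"tx": 0,"ty": 0,"tz": -0.9,"wx": 0,"wy": 0,"wz": 0,"jaw": 1}])

```text
time_s: 19.75
ee_pos: [0.5173, -0.3694, 0.2798]
ee_rot: [3.141, 0.0, 1.223]
ft_force: [0.4, 0.2, 0.2]
finger_gap: 0.0869
gripper_force: 0.0
```

```bash
python3 - <<'E'
from h import *
from workcell import robot,optics
a=optics.snapshot('scene');b=optics.snapshot('top')
B=lambda st:[st[0]-.5,st[1]-.5,st[0]+st[2]-.5,st[1]+st[3]-.5]
v=[(s,B(blob(s,(3,150,80),(18,255,255),r)[1])) for s,r in((a,(280,225,365,300)),(b,(100,160,230,260)))]
print(v[0][1],v[1][1],fitcup(v,.09,.125,.031,[.51,.3,0]),fitcup(v,.09,.125,.031,[.51,.3,0],3))
plan([(.60,-.05,.30,100),(.516,.309,.26,140),(.516,.309,.090,140)])
E
```

```text
[np.float64(314.5), np.float64(239.5), np.float64(342.5), np.float64(269.5)] [np.float64(140.5), np.float64(197.5), np.float64(167.5), np.float64(222.5)] (array([0.51470146, 0.30892083]), array([-0.5,  1.8,  0. ,  1.4,  0.5,  0.7,  0.5,  1.5])) (array([0.51597884, 0.30854498, 0.00827595]), array([-0.6,  0.1,  0.2, -0.1, -0.2, -0.3, -0. ,  0.7]))
at [ 0.5201 -0.3707  0.2853] [179.37   0.19  70.05] gap 0.087 t 19.85 ft [ 0.9 -0.1 -0.3]
 t [ 0.822 -0.085 -0.04 ] w [ 0.005  0.002 -0.125] rows>=3.3
 t [ 0.816  0.129 -0.038] w [-0.     0.    -0.125] rows>=3.3
 t [ 0.92 -0.05  0.1 ] w [-0.     0.    -0.166] rows>=3.7
 t [0.883 0.266 0.099] w [-0.     0.    -0.167] rows>=3.7
 t [-0.     0.001  0.85 ] w [-0.  0.  0.] rows>=3.4
```

Orange hasn't moved. Go over to it; I'll look again from close by.

Call:
move_arm(commands=[{"tx": 0.82,"ty": -0.085,"tz": -0.04,"wx": 0,"wy": 0,"wz": -0.125,"jaw": 1},{"tx": 0.82,"ty": -0.085,"tz": -0.04,"wx": 0,"wy": 0,"wz": -0.125,"jaw": 1},{"tx": 0.82,"ty": -0.085,"tz": -0.04,"wx": 0,"wy": 0,"wz": -0.125,"jaw": 1},{"tx": 0.82,"ty": -0.085,"tz": -0.04,"wx": 0,"wy": 0,"wz": -0.125,"jaw": 1}])

```text
time_s: 20.25
ee_pos: [0.5592, -0.2017, 0.2865]
ee_rot: [3.14, -0.003, 1.494]
ft_force: [0.8, 1.1, -0.0]
finger_gap: 0.0872
gripper_force: 0.0
```

Call:
move_arm(commands=[{"tx": 0.815,"ty": 0.13,"tz": -0.04,"wx": 0,"wy": 0,"wz": -0.125,"jaw": 1},{"tx": 0.815,"ty": 0.13,"tz": -0.04,"wx": 0,"wy": 0,"wz": -0.125,"jaw": 1},{"tx": 0.815,"ty": 0.13,"tz": -0.04,"wx": 0,"wy": 0,"wz": -0.125,"jaw": 1},{"tx": 0.815,"ty": 0.13,"tz": -0.04,"wx": 0,"wy": 0,"wz": -0.125,"jaw": 1}])

```text
time_s: 20.65
ee_pos: [0.5979, -0.0421, 0.2943]
ee_rot: [3.14, -0.003, 1.755]
ft_force: [-0.1, -0.3, 0.1]
finger_gap: 0.0871
gripper_force: 0.0
```

Call:
move_arm(commands=[{"tx": 0.92,"ty": -0.05,"tz": 0.1,"wx": 0,"wy": 0,"wz": -0.166,"jaw": 1},{"tx": 0.92,"ty": -0.05,"tz": 0.1,"wx": 0,"wy": 0,"wz": -0.166,"jaw": 1},{"tx": 0.92,"ty": -0.05,"tz": 0.1,"wx": 0,"wy": 0,"wz": -0.166,"jaw": 1},{"tx": 0.92,"ty": -0.05,"tz": 0.1,"wx": 0,"wy": 0,"wz": -0.166,"jaw": 1}])

```text
time_s: 21.05
ee_pos: [0.5541, 0.1329, 0.2735]
ee_rot: [-3.141, -0.001, 2.097]
ft_force: [-0.2, 0.6, -0.3]
finger_gap: 0.0868
gripper_force: 0.0
```

Call:
move_arm(commands=[{"tx": 0.883,"ty": 0.266,"tz": 0.1,"wx": 0,"wy": 0,"wz": -0.166,"jaw": 1},{"tx": 0.883,"ty": 0.266,"tz": 0.1,"wx": 0,"wy": 0,"wz": -0.166,"jaw": 1},{"tx": 0.883,"ty": 0.266,"tz": 0.1,"wx": 0,"wy": 0,"wz": -0.166,"jaw": 1},{"tx": 0.883,"ty": 0.266,"tz": 0.1,"wx": 0,"wy": 0,"wz": -0.166,"jaw": 1},{"tx": 0.883,"ty": 0.266,"tz": 0.1,"wx": 0,"wy": 0,"wz": -0.166,"jaw": 1}])

```text
time_s: 21.55
ee_pos: [0.5097, 0.3153, 0.2532]
ee_rot: [3.141, -0.004, 2.451]
ft_force: [-0.5, 0.7, -0.0]
finger_gap: 0.0868
gripper_force: 0.0
```

```bash
python3 - <<'E'
from h import *
from workcell import robot,optics
B=lambda st:[st[0]-.5,st[1]-.5,st[0]+st[2]-.5,st[1]+st[3]-.5]
for i in range(2):
    o=robot.observe();w=wristcam(optics.snapshot('wrist'),o)
bb=B(blob(w,(3,150,80),(18,255,255))[1]);print(bb,proj(w,[[.516,.309,.125]]),fitcup([(w,bb)],.09,.125,.031,[.516,.309,0]))
plan([(.516,.309,.090,140)])
E
```

```text
[np.float64(217.5), np.float64(159.5), np.float64(282.5), np.float64(227.5)] [[252.47982046 196.89810433]] (array([0.51589702, 0.30618748]), array([-1.4, -0.8,  1.4,  0.9]))
at [0.5131 0.3096 0.2533] [-179.93   -0.    139.97] gap 0.0869 t 21.65 ft [0.2 0.3 0.4]
 t [-0.013  0.008  0.817] w [-0.001 -0.    -0.   ] rows>=3.3
```

Call:
move_arm(commands=[{"tx": -0.018,"ty": 0.004,"tz": 0.25,"wx": 0,"wy": 0,"wz": 0,"jaw": 1},{"tx": -0.018,"ty": 0.004,"tz": 0.45,"wx": 0,"wy": 0,"wz": 0,"jaw": 1},{"tx": -0.018,"ty": 0.004,"tz": 0.6,"wx": 0,"wy": 0,"wz": 0,"jaw": 1},{"tx": -0.018,"ty": 0.004,"tz": 0.72,"wx": 0,"wy": 0,"wz": 0,"jaw": 1},{"tx": -0.018,"ty": 0.004,"tz": 0.817,"wx": 0,"wy": 0,"wz": 0,"jaw": 1}])

```text
time_s: 22.15
ee_pos: [0.5177, 0.3043, 0.0885]
ee_rot: [-3.139, 0.001, 2.437]
ft_force: [-0.4, 0.6, 0.6]
finger_gap: 0.0871
gripper_force: 0.0
```

Call:
move_arm(commands=[{"tx": 0,"ty": 0,"tz": 0,"wx": 0,"wy": 0,"wz": 0,"jaw": 0.5},{"tx": 0,"ty": 0,"tz": 0,"wx": 0,"wy": 0,"wz": 0,"jaw": 0.3},{"tx": 0,"ty": 0,"tz": 0,"wx": 0,"wy": 0,"wz": 0,"jaw": -1},{"tx": 0,"ty": 0,"tz": 0,"wx": 0,"wy": 0,"wz": 0,"jaw": -1},{"tx": 0,"ty": 0,"tz": 0,"wx": 0,"wy": 0,"wz": 0,"jaw": -1}], newtons=50)

```text
time_s: 22.65
ee_pos: [0.5172, 0.3075, 0.092]
ee_rot: [3.141, 0.002, 2.441]
ft_force: [-1.6, -2.4, 5.8]
finger_gap: 0.0614
gripper_force: 50.0
```

```bash
python3 - <<'E'
from h import *
plan([(.516,.308,.26,140),(.655,-.0025,.29,110)])
E
```

```text
at [0.5172 0.3075 0.092 ] [1.7998e+02 9.0000e-02 1.3986e+02] gap 0.0614 t 22.65 ft [-1.6 -2.4  5.8]
 t [ 0.005 -0.002 -0.84 ] w [ 0.     0.001 -0.001] rows>=3.4
 t [-0.765 -0.371 -0.075] w [ 0.    -0.     0.125] rows>=3.4
 t [-0.836 -0.16  -0.076] w [ 0.    -0.     0.125] rows>=3.4
```

Call:
move_arm(commands=[{"tx": 0,"ty": 0,"tz": -0.1,"wx": 0,"wy": 0,"wz": 0,"jaw": -1},{"tx": 0,"ty": 0,"tz": -0.3,"wx": 0,"wy": 0,"wz": 0,"jaw": -1},{"tx": 0,"ty": 0,"tz": -0.5,"wx": 0,"wy": 0,"wz": 0,"jaw": -1},{"tx": 0,"ty": 0,"tz": -0.7,"wx": 0,"wy": 0,"wz": 0,"jaw": -1},{"tx": 0,"ty": 0,"tz": -0.84,"wx": 0,"wy": 0,"wz": 0,"jaw": -1}])

```text
time_s: 23.15
ee_pos: [0.5168, 0.3086, 0.2616]
ee_rot: [3.139, 0.001, 2.442]
ft_force: [-0.6, 0.2, -2.4]
finger_gap: 0.0614
gripper_force: 50.0
```

Call:
move_arm(commands=[{"tx": -0.19,"ty": -0.09,"tz": -0.02,"wx": 0,"wy": 0,"wz": 0.03,"jaw": -1},{"tx": -0.38,"ty": -0.18,"tz": -0.04,"wx": 0,"wy": 0,"wz": 0.06,"jaw": -1},{"tx": -0.57,"ty": -0.27,"tz": -0.06,"wx": 0,"wy": 0,"wz": 0.09,"jaw": -1},{"tx": -0.765,"ty": -0.37,"tz": -0.075,"wx": 0,"wy": 0,"wz": 0.125,"jaw": -1},{"tx": -0.765,"ty": -0.37,"tz": -0.075,"wx": 0,"wy": 0,"wz": 0.125,"jaw": -1}])

```text
time_s: 23.65
ee_pos: [0.5896, 0.1432, 0.2731]
ee_rot: [-3.14, 0.005, 2.166]
ft_force: [0.2, -1.3, -3.3]
finger_gap: 0.0623
gripper_force: 50.0
```

Call:
move_arm(commands=[{"tx": -0.2,"ty": -0.04,"tz": -0.02,"wx": 0,"wy": 0,"wz": 0.03,"jaw": -1},{"tx": -0.4,"ty": -0.08,"tz": -0.04,"wx": 0,"wy": 0,"wz": 0.06,"jaw": -1},{"tx": -0.62,"ty": -0.12,"tz": -0.06,"wx": 0,"wy": 0,"wz": 0.09,"jaw": -1},{"tx": -0.836,"ty": -0.16,"tz": -0.075,"wx": 0,"wy": 0,"wz": 0.125,"jaw": -1},{"tx": -0.836,"ty": -0.16,"tz": -0.075,"wx": 0,"wy": 0,"wz": 0.125,"jaw": -1}])

```text
time_s: 24.15
ee_pos: [0.6576, -0.0129, 0.2875]
ee_rot: [-3.14, 0.005, 1.905]
ft_force: [-0.2, -1.0, -3.2]
finger_gap: 0.0614
gripper_force: 50.0
```

```bash
python3 - <<'E'
from h import *
from workcell import robot,optics
for i in range(3):o=robot.observe();a=optics.snapshot('scene')
p=o['ee_pos'];hsv=cv2.cvtColor(a['color'],cv2.COLOR_BGR2HSV)
for dz in(-.037,-.03,-.0445):
    q=p+np.array([0,0,dz]);u=proj(a,[q])[0];t=np.linspace(0,2*np.pi,90)
    c=proj(a,[q+[.031*np.cos(i),.031*np.sin(i),0] for i in t]);row=int(round(u[1]));x0=int(u[0])+6
    print('right edge pred',c[:,0].max().round(1),'row',row,x0,hsv[row,x0:x0+14,2])
plan([(.6555,-.0025,.210,110)])
E
```

```text
right edge pred 206.1 row 165 198 [169 175 171 169 160 161 154 151 136 105  69  59  49  37]
right edge pred 205.9 row 163 197 [153 153 179 182 174 163 157 153 145 138 100  48  36  39]
right edge pred 206.3 row 167 198 [173 170 170 172 169 163 155 150 138 110  70  56  55  41]
at [ 0.655  -0.002   0.2881] [-1.7997e+02 -9.0000e-02  1.0993e+02] gap 0.0616 t 24.3 ft [-0.8  0.6 -2.4]
 t [-0.004  0.002  0.391] w [-0.    -0.001 -0.001] rows>=1.6
```

Call:
move_arm(commands=[{"tx": -0.014,"ty": 0,"tz": 0.1,"wx": 0,"wy": 0,"wz": 0,"jaw": -1},{"tx": -0.014,"ty": 0,"tz": 0.2,"wx": 0,"wy": 0,"wz": 0,"jaw": -1},{"tx": -0.014,"ty": 0,"tz": 0.3,"wx": 0,"wy": 0,"wz": 0,"jaw": -1},{"tx": -0.014,"ty": 0,"tz": 0.39,"wx": 0,"wy": 0,"wz": 0,"jaw": -1},{"tx": -0.014,"ty": 0,"tz": 0.39,"wx": 0,"wy": 0,"wz": 0,"jaw": -1}])

```text
time_s: 24.8
ee_pos: [0.654, -0.0034, 0.2079]
ee_rot: [-3.137, -0.002, 1.922]
ft_force: [-0.4, 0.6, -2.7]
finger_gap: 0.0614
gripper_force: 50.0
```

Call:
move_arm(commands=[{"tx": 0,"ty": 0,"tz": 0.02,"wx": 0,"wy": 0,"wz": 0,"jaw": -1},{"tx": 0,"ty": 0,"tz": 0.04,"wx": 0,"wy": 0,"wz": 0,"jaw": -1},{"tx": 0,"ty": 0,"tz": 0.05,"wx": 0,"wy": 0,"wz": 0,"jaw": -1},{"tx": 0,"ty": 0,"tz": 0.05,"wx": 0,"wy": 0,"wz": 0,"jaw": -1}])

```text
time_s: 25.2
ee_pos: [0.6563, -0.0053, 0.201]
ee_rot: [3.141, 0.0, 1.918]
ft_force: [-0.6, 0.1, -2.8]
finger_gap: 0.0618
gripper_force: 50.0
```

Call:
move_arm(commands=[{"tx": 0,"ty": 0,"tz": 0.02,"wx": 0,"wy": 0,"wz": 0,"jaw": -1},{"tx": 0,"ty": 0,"tz": 0.03,"wx": 0,"wy": 0,"wz": 0,"jaw": -1},{"tx": 0,"ty": 0,"tz": 0.03,"wx": 0,"wy": 0,"wz": 0,"jaw": -1}])

```text
time_s: 25.5
ee_pos: [0.656, -0.0055, 0.1943]
ee_rot: [-3.141, -0.0, 1.918]
ft_force: [-0.5, 0.1, -2.2]
finger_gap: 0.0611
gripper_force: 50.0
```

Inside the well with no side force; press on.

Call:
move_arm(commands=[{"tx": 0,"ty": 0,"tz": 0.015,"wx": 0,"wy": 0,"wz": 0,"jaw": -1},{"tx": 0,"ty": 0,"tz": 0.03,"wx": 0,"wy": 0,"wz": 0,"jaw": -1},{"tx": 0,"ty": 0,"tz": 0.045,"wx": 0,"wy": 0,"wz": 0,"jaw": -1},{"tx": 0,"ty": 0,"tz": 0.045,"wx": 0,"wy": 0,"wz": 0,"jaw": -1}])

```text
time_s: 25.9
ee_pos: [0.6565, -0.0053, 0.1869]
ee_rot: [3.141, 0.001, 1.918]
ft_force: [-2.9, -0.1, 6.4]
finger_gap: 0.0613
gripper_force: 50.0
```

Call:
move_arm(commands=[{"tx": 0,"ty": 0,"tz": 0.01,"wx": 0,"wy": 0,"wz": 0,"jaw": -1},{"tx": 0,"ty": 0,"tz": 0.02,"wx": 0,"wy": 0,"wz": 0,"jaw": -1},{"tx": 0,"ty": 0,"tz": 0.03,"wx": 0,"wy": 0,"wz": 0,"jaw": -1},{"tx": 0,"ty": 0,"tz": 0.03,"wx": 0,"wy": 0,"wz": 0,"jaw": -1}])

```text
time_s: 26.3
ee_pos: [0.6566, -0.0053, 0.182]
ee_rot: [3.141, 0.001, 1.918]
ft_force: [-4.7, -0.3, 10.0]
finger_gap: 0.0615
gripper_force: 50.0
```

Call:
move_arm(commands=[{"tx": 0,"ty": 0,"tz": 0.005,"wx": 0,"wy": 0,"wz": 0,"jaw": -1},{"tx": 0,"ty": 0,"tz": 0.01,"wx": 0,"wy": 0,"wz": 0,"jaw": -1},{"tx": 0,"ty": 0,"tz": 0.01,"wx": 0,"wy": 0,"wz": 0,"jaw": -1}], newtons=55)

```text
time_s: 26.6
ee_pos: [0.6566, -0.0053, 0.181]
ee_rot: [3.141, 0.002, 1.918]
ft_force: [-5.1, -1.2, 13.9]
finger_gap: 0.0614
gripper_force: 55.0
```

Call:
move_arm(commands=[{"tx": 0,"ty": 0,"tz": 0.005,"wx": 0,"wy": 0,"wz": 0,"jaw": -1},{"tx": 0,"ty": 0,"tz": 0.01,"wx": 0,"wy": 0,"wz": 0,"jaw": -1},{"tx": 0,"ty": 0,"tz": 0.01,"wx": 0,"wy": 0,"wz": 0,"jaw": -1}])

```text
time_s: 26.9
ee_pos: [0.6566, -0.0052, 0.1809]
ee_rot: [3.14, 0.003, 1.918]
ft_force: [-8.6, -1.6, 22.3]
finger_gap: 0.0613
gripper_force: 55.0
```

Call:
move_arm(commands=[{"tx": 0,"ty": 0,"tz": 0.005,"wx": 0,"wy": 0,"wz": 0,"jaw": -1},{"tx": 0,"ty": 0,"tz": 0.01,"wx": 0,"wy": 0,"wz": 0,"jaw": -1},{"tx": 0,"ty": 0,"tz": 0.01,"wx": 0,"wy": 0,"wz": 0,"jaw": -1}])

```text
time_s: 27.2
ee_pos: [0.6566, -0.0052, 0.1808]
ee_rot: [3.14, 0.004, 1.918]
ft_force: [-11.1, -1.5, 29.2]
finger_gap: 0.0613
gripper_force: 55.0
```

Hard stop at 0.181 m. Hold for 4.5 s.

Call:
move_arm(commands=[{"tx": 0,"ty": 0,"tz": 0,"wx": 0,"wy": 0,"wz": 0,"jaw": -1},{"tx": 0,"ty": 0,"tz": 0,"wx": 0,"wy": 0,"wz": 0,"jaw": -1},{"tx": 0,"ty": 0,"tz": 0,"wx": 0,"wy": 0,"wz": 0,"jaw": -1},{"tx": 0,"ty": 0,"tz": 0,"wx": 0,"wy": 0,"wz": 0,"jaw": -1},{"tx": 0,"ty": 0,"tz": 0,"wx": 0,"wy": 0,"wz": 0,"jaw": -1}])

```text
time_s: 27.7
ee_pos: [0.6566, -0.0052, 0.1808]
ee_rot: [3.14, 0.003, 1.918]
ft_force: [-12.1, -2.0, 28.9]
finger_gap: 0.0617
gripper_force: 55.0
```

Call:
move_arm(commands=[{"tx": 0,"ty": 0,"tz": 0,"wx": 0,"wy": 0,"wz": 0,"jaw": -1},{"tx": 0,"ty": 0,"tz": 0,"wx": 0,"wy": 0,"wz": 0,"jaw": -1},{"tx": 0,"ty": 0,"tz": 0,"wx": 0,"wy": 0,"wz": 0,"jaw": -1},{"tx": 0,"ty": 0,"tz": 0,"wx": 0,"wy": 0,"wz": 0,"jaw": -1},{"tx": 0,"ty": 0,"tz": 0,"wx": 0,"wy": 0,"wz": 0,"jaw": -1}])

```text
time_s: 28.2
ee_pos: [0.6566, -0.0052, 0.1808]
ee_rot: [3.14, 0.003, 1.918]
ft_force: [-11.8, -1.9, 30.1]
finger_gap: 0.0614
gripper_force: 55.0
```

Call:
move_arm(commands=[{"tx": 0,"ty": 0,"tz": 0,"wx": 0,"wy": 0,"wz": 0,"jaw": -1},{"tx": 0,"ty": 0,"tz": 0,"wx": 0,"wy": 0,"wz": 0,"jaw": -1},{"tx": 0,"ty": 0,"tz": 0,"wx": 0,"wy": 0,"wz": 0,"jaw": -1},{"tx": 0,"ty": 0,"tz": 0,"wx": 0,"wy": 0,"wz": 0,"jaw": -1},{"tx": 0,"ty": 0,"tz": 0,"wx": 0,"wy": 0,"wz": 0,"jaw": -1}])

```text
time_s: 28.7
ee_pos: [0.6566, -0.0052, 0.1809]
ee_rot: [3.14, 0.003, 1.918]
ft_force: [-12.0, -1.7, 29.2]
finger_gap: 0.0616
gripper_force: 55.0
```

Call:
move_arm(commands=[{"tx": 0,"ty": 0,"tz": 0,"wx": 0,"wy": 0,"wz": 0,"jaw": -1},{"tx": 0,"ty": 0,"tz": 0,"wx": 0,"wy": 0,"wz": 0,"jaw": -1},{"tx": 0,"ty": 0,"tz": 0,"wx": 0,"wy": 0,"wz": 0,"jaw": -1},{"tx": 0,"ty": 0,"tz": 0,"wx": 0,"wy": 0,"wz": 0,"jaw": -1},{"tx": 0,"ty": 0,"tz": 0,"wx": 0,"wy": 0,"wz": 0,"jaw": -1}])

```text
time_s: 29.2
ee_pos: [0.6566, -0.0052, 0.1808]
ee_rot: [3.14, 0.003, 1.918]
ft_force: [-11.4, -1.6, 29.7]
finger_gap: 0.0613
gripper_force: 55.0
```

Call:
move_arm(commands=[{"tx": 0,"ty": 0,"tz": 0,"wx": 0,"wy": 0,"wz": 0,"jaw": -1},{"tx": 0,"ty": 0,"tz": 0,"wx": 0,"wy": 0,"wz": 0,"jaw": -1},{"tx": 0,"ty": 0,"tz": 0,"wx": 0,"wy": 0,"wz": 0,"jaw": -1},{"tx": 0,"ty": 0,"tz": 0,"wx": 0,"wy": 0,"wz": 0,"jaw": -1},{"tx": 0,"ty": 0,"tz": 0,"wx": 0,"wy": 0,"wz": 0,"jaw": -1}])

```text
time_s: 29.7
ee_pos: [0.6566, -0.0052, 0.1808]
ee_rot: [3.14, 0.003, 1.918]
ft_force: [-12.0, -1.4, 29.7]
finger_gap: 0.0612
gripper_force: 55.0
```

Call:
move_arm(commands=[{"tx": 0,"ty": 0,"tz": 0,"wx": 0,"wy": 0,"wz": 0,"jaw": -1},{"tx": 0,"ty": 0,"tz": 0,"wx": 0,"wy": 0,"wz": 0,"jaw": -1},{"tx": 0,"ty": 0,"tz": 0,"wx": 0,"wy": 0,"wz": 0,"jaw": -1},{"tx": 0,"ty": 0,"tz": 0,"wx": 0,"wy": 0,"wz": 0,"jaw": -1},{"tx": 0,"ty": 0,"tz": 0,"wx": 0,"wy": 0,"wz": 0,"jaw": -1}])

```text
time_s: 30.2
ee_pos: [0.6566, -0.0052, 0.1808]
ee_rot: [3.14, 0.003, 1.918]
ft_force: [-12.2, -1.2, 29.3]
finger_gap: 0.0612
gripper_force: 55.0
```

Call:
move_arm(commands=[{"tx": 0,"ty": 0,"tz": 0,"wx": 0,"wy": 0,"wz": 0,"jaw": -1},{"tx": 0,"ty": 0,"tz": 0,"wx": 0,"wy": 0,"wz": 0,"jaw": -1},{"tx": 0,"ty": 0,"tz": 0,"wx": 0,"wy": 0,"wz": 0,"jaw": -1},{"tx": 0,"ty": 0,"tz": 0,"wx": 0,"wy": 0,"wz": 0,"jaw": -1},{"tx": 0,"ty": 0,"tz": 0,"wx": 0,"wy": 0,"wz": 0,"jaw": -1}])

```text
time_s: 30.7
ee_pos: [0.6566, -0.0052, 0.1808]
ee_rot: [3.14, 0.003, 1.918]
ft_force: [-12.0, -1.9, 28.6]
finger_gap: 0.0613
gripper_force: 55.0
```

Call:
move_arm(commands=[{"tx": 0,"ty": 0,"tz": 0,"wx": 0,"wy": 0,"wz": 0,"jaw": -1},{"tx": 0,"ty": 0,"tz": 0,"wx": 0,"wy": 0,"wz": 0,"jaw": -1},{"tx": 0,"ty": 0,"tz": 0,"wx": 0,"wy": 0,"wz": 0,"jaw": -1},{"tx": 0,"ty": 0,"tz": 0,"wx": 0,"wy": 0,"wz": 0,"jaw": -1},{"tx": 0,"ty": 0,"tz": 0,"wx": 0,"wy": 0,"wz": 0,"jaw": -1}])

```text
time_s: 31.2
ee_pos: [0.6566, -0.0052, 0.1809]
ee_rot: [3.14, 0.003, 1.918]
ft_force: [-12.0, -1.5, 29.4]
finger_gap: 0.0612
gripper_force: 55.0
```

Call:
move_arm(commands=[{"tx": 0,"ty": 0,"tz": 0,"wx": 0,"wy": 0,"wz": 0,"jaw": -1},{"tx": 0,"ty": 0,"tz": 0,"wx": 0,"wy": 0,"wz": 0,"jaw": -1},{"tx": 0,"ty": 0,"tz": 0,"wx": 0,"wy": 0,"wz": 0,"jaw": -1},{"tx": 0,"ty": 0,"tz": 0,"wx": 0,"wy": 0,"wz": 0,"jaw": -1},{"tx": 0,"ty": 0,"tz": 0,"wx": 0,"wy": 0,"wz": 0,"jaw": -1}])

```text
time_s: 31.7
ee_pos: [0.6566, -0.0053, 0.1808]
ee_rot: [3.14, 0.004, 1.918]
ft_force: [-11.6, -2.3, 30.1]
finger_gap: 0.0616
gripper_force: 55.0
```

Call:
move_arm(commands=[{"tx": 0,"ty": 0,"tz": -0.08,"wx": 0,"wy": 0,"wz": 0,"jaw": -1},{"tx": 0,"ty": 0,"tz": -0.2,"wx": 0,"wy": 0,"wz": 0,"jaw": -1},{"tx": 0,"ty": 0,"tz": -0.4,"wx": 0,"wy": 0,"wz": 0,"jaw": -1},{"tx": 0,"ty": 0,"tz": -0.6,"wx": 0,"wy": 0,"wz": 0,"jaw": -1},{"tx": 0,"ty": 0,"tz": -0.6,"wx": 0,"wy": 0,"wz": 0,"jaw": -1}])

```text
time_s: 32.2
ee_pos: [0.6589, -0.0044, 0.3002]
ee_rot: [3.131, 0.003, 1.918]
ft_force: [0.4, 1.0, -2.4]
finger_gap: 0.0613
gripper_force: 55.0
```

```bash
python3 - <<'E'
from h import *
from workcell import optics
b=optics.snapshot('top');a=optics.snapshot('scene')
B=lambda st:[st[0]-.5,st[1]-.5,st[0]+st[2]-.5,st[1]+st[3]-.5]
v=[(s,B(blob(s,(45,100,40),(75,255,255),r)[1])) for s,r in((b,(310,120,460,270)),(a,(130,90,220,190)))]
print(v[0][1],v[1][1]);print(fitcup(v[:1],.097,.132,.031,[.517,-.369,0]),fitcup(v,.097,.132,.031,[.517,-.369,0]))
cv2.imwrite('pics/top3.png',b['color'])
plan([(.623,-.236,.27,80),(.623,-.236,.102,80)])
E
```

```text
[np.float64(412.5), np.float64(188.5), np.float64(441.5), np.float64(214.5)] [np.float64(150.5), np.float64(89.5), np.float64(169.5), np.float64(111.5)]
(array([ 0.52057441, -0.37315827]), array([ 0.4, -0.1, -0.4,  0.1])) (array([ 0.51974029, -0.37430484]), array([ 0.8,  0.3,  0.1,  0.4, -1.4,  2.1,  1.4,  1.5]))
at [ 0.6566 -0.0051  0.2942] [1.7992e+02 4.0000e-02 1.0990e+02] gap 0.0616 t 32.3 ft [-0.6  0.1 -2.7]
 t [-0.514 -0.276  0.06 ] w [0.001 0.    0.125] rows>=2.3
 t [-0.568 -0.133  0.061] w [-0.     0.     0.124] rows>=2.3
 t [0.001 0.001 0.84 ] w [-0.  0.  0.] rows>=3.4
```

View pics/top3.png

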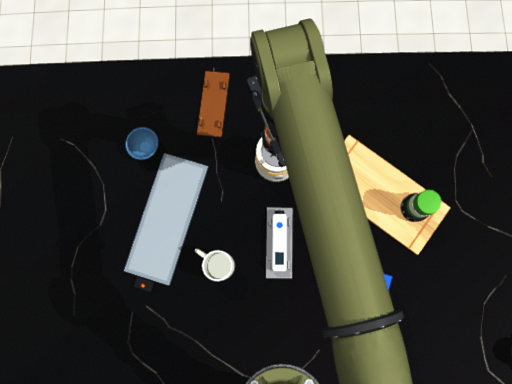

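The top view shows green upright on the board at (428,203), and the mat empty. Place orange on the nearer part of the board.

Call:
move_arm(commands=[{"tx": -0.17,"ty": -0.09,"tz": 0,"wx": 0,"wy": 0,"wz": 0.04,"jaw": -1},{"tx": -0.34,"ty": -0.18,"tz": 0.03,"wx": 0,"wy": 0,"wz": 0.08,"jaw": -1},{"tx": -0.514,"ty": -0.276,"tz": 0.06,"wx": 0,"wy": 0,"wz": 0.125,"jaw": -1},{"tx": -0.514,"ty": -0.276,"tz": 0.06,"wx": 0,"wy": 0,"wz": 0.125,"jaw": -1}])

```text
time_s: 32.7
ee_pos: [0.6365, -0.131, 0.2773]
ee_rot: [-3.134, 0.005, 1.643]
ft_force: [0.1, -0.8, -3.5]
finger_gap: 0.0613
gripper_force: 55.0
```

Call:
move_arm(commands=[{"tx": -0.19,"ty": -0.045,"tz": 0,"wx": 0,"wy": 0,"wz": 0.04,"jaw": -1},{"tx": -0.38,"ty": -0.09,"tz": 0.03,"wx": 0,"wy": 0,"wz": 0.08,"jaw": -1},{"tx": -0.568,"ty": -0.133,"tz": 0.06,"wx": 0,"wy": 0,"wz": 0.124,"jaw": -1},{"tx": -0.568,"ty": -0.133,"tz": 0.06,"wx": 0,"wy": 0,"wz": 0.124,"jaw": -1}])

```text
time_s: 33.1
ee_pos: [0.6186, -0.2457, 0.2652]
ee_rot: [-3.135, 0.005, 1.384]
ft_force: [-0.5, -1.2, -3.4]
finger_gap: 0.0614
gripper_force: 55.0
```

Call:
move_arm(commands=[{"tx": 0,"ty": 0,"tz": 0.2,"wx": 0,"wy": 0,"wz": 0,"jaw": -1},{"tx": 0,"ty": 0,"tz": 0.4,"wx": 0,"wy": 0,"wz": 0,"jaw": -1},{"tx": 0,"ty": 0,"tz": 0.6,"wx": 0,"wy": 0,"wz": 0,"jaw": -1},{"tx": 0,"ty": 0,"tz": 0.73,"wx": 0,"wy": 0,"wz": 0,"jaw": -1},{"tx": 0,"ty": 0,"tz": 0.73,"wx": 0,"wy": 0,"wz": 0,"jaw": -1}])

```text
time_s: 33.6
ee_pos: [0.6179, -0.235, 0.1165]
ee_rot: [-3.129, -0.002, 1.397]
ft_force: [-0.1, 0.4, -3.3]
finger_gap: 0.0613
gripper_force: 55.0
```

```bash
python3 - <<'E'
from h import *
from workcell import optics
optics.snapshot('top');optics.snapshot('top')
plan([(.623,-.236,.102,80)])
E
```

```text
at [ 0.6219 -0.2358  0.1227] [-1.7987e+02 -4.0000e-02  8.0040e+01] gap 0.0614 t 33.7 ft [-0.2  0.1 -2.4]
 t [0.    0.006 0.103] w [-0.001 -0.     0.   ] rows>=0.4
```

Call:
move_arm(commands=[{"tx": 0,"ty": 0,"tz": 0.04,"wx": 0,"wy": 0,"wz": 0,"jaw": -1},{"tx": 0,"ty": 0,"tz": 0.07,"wx": 0,"wy": 0,"wz": 0,"jaw": -1},{"tx": 0,"ty": 0,"tz": 0.095,"wx": 0,"wy": 0,"wz": 0,"jaw": -1},{"tx": 0,"ty": 0,"tz": 0.105,"wx": 0,"wy": 0,"wz": 0,"jaw": -1},{"tx": 0,"ty": 0,"tz": 0.105,"wx": 0,"wy": 0,"wz": 0,"jaw": -1}])

```text
time_s: 34.2
ee_pos: [0.6223, -0.2363, 0.1025]
ee_rot: [-3.141, 0.0, 1.396]
ft_force: [0.4, -0.7, -3.1]
finger_gap: 0.0613
gripper_force: 55.0
```

Call:
move_arm(commands=[{"tx": 0,"ty": 0,"tz": 0.005,"wx": 0,"wy": 0,"wz": 0,"jaw": -1},{"tx": 0,"ty": 0,"tz": 0.01,"wx": 0,"wy": 0,"wz": 0,"jaw": -1},{"tx": 0,"ty": 0,"tz": 0.01,"wx": 0,"wy": 0,"wz": 0,"jaw": -1}])

```text
time_s: 34.5
ee_pos: [0.6225, -0.2363, 0.1007]
ee_rot: [-3.142, 0.0, 1.396]
ft_force: [-0.3, -0.1, -2.5]
finger_gap: 0.0612
gripper_force: 55.0
```

Call:
move_arm(commands=[{"tx": 0,"ty": 0,"tz": 0.005,"wx": 0,"wy": 0,"wz": 0,"jaw": -1},{"tx": 0,"ty": 0,"tz": 0.01,"wx": 0,"wy": 0,"wz": 0,"jaw": -1},{"tx": 0,"ty": 0,"tz": 0.01,"wx": 0,"wy": 0,"wz": 0,"jaw": -1}])

```text
time_s: 34.8
ee_pos: [0.6226, -0.2363, 0.0991]
ee_rot: [3.141, 0.0, 1.396]
ft_force: [-0.7, 0.6, 0.1]
finger_gap: 0.0613
gripper_force: 55.0
```

Call:
move_arm(commands=[{"tx": 0,"ty": 0,"tz": 0,"wx": 0,"wy": 0,"wz": 0,"jaw": 0.5},{"tx": 0,"ty": 0,"tz": 0,"wx": 0,"wy": 0,"wz": 0,"jaw": 0.7},{"tx": 0,"ty": 0,"tz": 0,"wx": 0,"wy": 0,"wz": 0,"jaw": 1},{"tx": 0,"ty": 0,"tz": 0,"wx": 0,"wy": 0,"wz": 0,"jaw": 1},{"tx": 0,"ty": 0,"tz": 0,"wx": 0,"wy": 0,"wz": 0,"jaw": 1}])

```text
time_s: 35.3
ee_pos: [0.6226, -0.2363, 0.0988]
ee_rot: [3.141, 0.0, 1.396]
ft_force: [-0.6, 0.1, -0.2]
finger_gap: 0.0849
gripper_force: 0.0
```

Call:
move_arm(commands=[{"tx": 0,"ty": 0,"tz": -0.1,"wx": 0,"wy": 0,"wz": 0,"jaw": 1},{"tx": 0,"ty": 0,"tz": -0.3,"wx": 0,"wy": 0,"wz": 0,"jaw": 1},{"tx": 0,"ty": 0,"tz": -0.5,"wx": 0,"wy": 0,"wz": 0,"jaw": 1},{"tx": 0,"ty": 0,"tz": -0.7,"wx": 0,"wy": 0,"wz": 0,"jaw": 1},{"tx": 0,"ty": 0,"tz": -0.85,"wx": 0,"wy": 0,"wz": 0,"jaw": 1}])

```text
time_s: 35.8
ee_pos: [0.6231, -0.2363, 0.2719]
ee_rot: [3.139, 0.001, 1.397]
ft_force: [-0.0, 0.2, 1.2]
finger_gap: 0.0869
gripper_force: 0.0
```

```bash
python3 - <<'E'
from h import *
from workcell import optics
a=optics.snapshot('scene')
plan([(.54,-.12,.30,40),(.4345,-.0065,.22,-2)])
E
```

```text
at [ 0.625  -0.2367  0.2772] [1.7941e+02 1.2000e-01 8.0000e+01] gap 0.0868 t 35.85 ft [ 1.9 -0.5  3.8]
 t [ 0.5   -0.519 -0.12 ] w [ 0.005 -0.001  0.333] rows>=4.7
 t [-0.019 -0.387  0.2  ] w [0.    0.    0.175] rows>=2.4
 t [-0.156 -0.354  0.2  ] w [0.    0.    0.175] rows>=2.4
```

Call:
move_arm(commands=[{"tx": 0.5,"ty": -0.52,"tz": -0.12,"wx": 0,"wy": 0,"wz": 0.333,"jaw": 1},{"tx": 0.5,"ty": -0.52,"tz": -0.12,"wx": 0,"wy": 0,"wz": 0.333,"jaw": 1},{"tx": 0.5,"ty": -0.52,"tz": -0.12,"wx": 0,"wy": 0,"wz": 0.333,"jaw": 1},{"tx": 0.5,"ty": -0.52,"tz": -0.12,"wx": 0,"wy": 0,"wz": 0.333,"jaw": 1},{"tx": 0.5,"ty": -0.52,"tz": -0.12,"wx": 0,"wy": 0,"wz": 0.333,"jaw": 1}])

```text
time_s: 36.35
ee_pos: [0.537, -0.1182, 0.2937]
ee_rot: [3.139, 0.0, 0.696]
ft_force: [0.5, -0.4, 0.1]
finger_gap: 0.0868
gripper_force: 0.0
```

Call:
move_arm(commands=[{"tx": -0.02,"ty": -0.387,"tz": 0.2,"wx": 0,"wy": 0,"wz": 0.175,"jaw": 1},{"tx": -0.02,"ty": -0.387,"tz": 0.2,"wx": 0,"wy": 0,"wz": 0.175,"jaw": 1},{"tx": -0.02,"ty": -0.387,"tz": 0.2,"wx": 0,"wy": 0,"wz": 0.175,"jaw": 1},{"tx": -0.02,"ty": -0.387,"tz": 0.2,"wx": 0,"wy": 0,"wz": 0.175,"jaw": 1}])

```text
time_s: 36.75
ee_pos: [0.4839, -0.0625, 0.2524]
ee_rot: [3.141, 0.001, 0.334]
ft_force: [0.2, -0.6, -0.6]
finger_gap: 0.0872
gripper_force: 0.0
```

Call:
move_arm(commands=[{"tx": -0.156,"ty": -0.354,"tz": 0.2,"wx": 0,"wy": 0,"wz": 0.175,"jaw": 1},{"tx": -0.156,"ty": -0.354,"tz": 0.2,"wx": 0,"wy": 0,"wz": 0.175,"jaw": 1},{"tx": -0.156,"ty": -0.354,"tz": 0.2,"wx": 0,"wy": 0,"wz": 0.175,"jaw": 1},{"tx": -0.156,"ty": -0.354,"tz": 0.2,"wx": 0,"wy": 0,"wz": 0.175,"jaw": 1},{"tx": -0.156,"ty": -0.354,"tz": 0.2,"wx": 0,"wy": 0,"wz": 0.175,"jaw": 1}])

```text
time_s: 37.25
ee_pos: [0.4331, -0.0071, 0.2136]
ee_rot: [3.141, -0.002, -0.032]
ft_force: [0.8, 0.4, 0.2]
finger_gap: 0.0876
gripper_force: 0.0
```

```bash
python3 - <<'E'
from h import *
from workcell import robot,optics
for i in range(2):o=robot.observe();w=wristcam(optics.snapshot('wrist'),o)
b=optics.snapshot('top');a=optics.snapshot('scene');pickle.dump((o,w,a,b),open('s4.pkl','wb'))
print(proj(w,[[.4345,-.0065,.036]]))
B=lambda st:[st[0]-.5,st[1]-.5,st[0]+st[2]-.5,st[1]+st[3]-.5]
for n,lo,hi,p in(('g',(45,100,40),(75,255,255),[.518,-.37]),('o',(3,150,80),(16,255,255),[.6226,-.2363])):
    try:
        v=[]
        for s in(a,b):
            u=proj(s,[p+[.12]])[0].astype(int);v.append((s,B(blob(s,lo,hi,(u[0]-30,max(u[1]-30,0),u[0]+30,u[1]+30))[1])))
        print(n,[x[1] for x in v],fitcup(v,.097,.132,.031,p+[0]),fitcup(v[:1],.097,.132,.031,p+[0]),fitcup(v[1:],.097,.132,.031,p+[0]))
    except Exception as e:print(e)
cv2.imwrite('pics/w4.png',np.hstack([w['color'][:,50:450],cv2.resize(a['color'][60:252,60:260],(400,384))]))
go(.4345,-.0065,.034,-2)
E
```

```text
[[248.94502241 179.08385553]]
g [[np.float64(150.5), np.float64(89.5), np.float64(172.5), np.float64(111.5)], [np.float64(412.5), np.float64(188.5), np.float64(441.5), np.float64(214.5)]] (array([ 0.51779378, -0.37322897]), array([-0.7,  2. , -0.9,  1.4,  0.5,  1.1, -0.2,  1.2])) (array([ 0.51171772, -0.37813779]), array([ 0.1,  0.4, -0.1, -0.3])) (array([ 0.52057441, -0.37315827]), array([ 0.4, -0.1, -0.4,  0.1]))
o [[np.float64(144.5), np.float64(130.5), np.float64(168.5), np.float64(154.5)], [np.float64(356.5), np.float64(148.5), np.float64(383.5), np.float64(174.5)]] (array([ 0.62358884, -0.23658449]), array([-0.4,  1.5, -0.6,  1.4,  0.3,  0.8,  0.1,  1.2])) (array([ 0.61945673, -0.24031599]), array([ 0.1,  0.1, -0.1, -0.1])) (array([ 0.62627308, -0.23620904]), array([ 0.1, -0.2, -0.1,  0.2]))
pos [ 0.4327 -0.0068  0.2131] rotdeg [-1.7997e+02 -4.0000e-02 -1.9500e+00] gap 0.0874 t 37.45
  cmd t [ 0.0086 -0.0016  0.8955] w [-0.0002 -0.0003  0.0004]
```

View pics/w4.png

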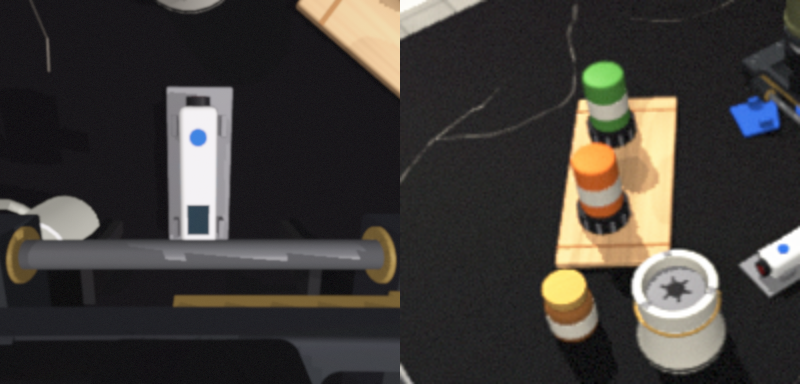

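The wrist view shows the thermometer in the dock (dock corners in the crop near (167,88),(233,88),(229,235),(164,235); nose at (198,100)). The scene view shows both cups standing upright on the board.

```bash
python3 - <<'E'
from h import *
o,w,a,b=pickle.load(open('s4.pkl','rb'))
g=cv2.cvtColor(w['color'],cv2.COLOR_BGR2GRAY);hsv=cv2.cvtColor(w['color'],cv2.COLOR_BGR2HSV)
# thermo white edges per row, dock outer edges
c=[];d=[]
for r in range(112,236,6):
    row=g[r,200:300].astype(int);wh=np.where(row>190)[0]
    dk=np.where(row>85)[0]
    if len(wh):
        l,R_=wh.min()+200,wh.max()+200;P=onz(w,((l+R_)/2,r),.036);c.append(P[:2])
    D=onz(w,((dk.min()+dk.max())/2+200,r),.006);d.append(D[:2])
    if r%24==4:print(r,wh.min()+200,wh.max()+200,dk.min()+200,dk.max()+200)
for n,q in(('thermo',c),('dock',d)):
    q=np.array(q);k=np.polyfit(q[:,0],q[:,1],1);print(n,'yaw',np.degrees(np.arctan(k[0])),'y at .4345',np.polyval(k,.4345))
print('nose tip',onz(w,(248,97),.022),'body front',onz(w,(248,107),.036),'dock front',onz(w,(250,88),.006))
bl=(cv2.inRange(hsv,(100,120,100),(125,255,255)));ys,xs=np.where(bl);print('blue dot',onz(w,(np.median(xs),np.median(ys)),.036))
E
```

```text
124 231 266 217 281
148 231 266 218 280
172 231 266 218 279
196 232 265 219 279
220 232 265 219 278
thermo yaw -2.008732372133377 y at .4345 -0.0060125595173156285
dock yaw -2.2729002416815387 y at .4345 -0.006140391622715381
nose tip [ 0.51674543 -0.00830942  0.022     ] body front [ 0.50661049 -0.00807063  0.036     ] dock front [ 0.52664793 -0.01064262  0.006     ]
blue dot [ 0.47761455 -0.00704346  0.036     ]
```

Call:
move_arm(commands=[{"tx": 0,"ty": -0.004,"tz": 0.25,"wx": 0,"wy": 0,"wz": 0,"jaw": 1},{"tx": 0,"ty": -0.004,"tz": 0.5,"wx": 0,"wy": 0,"wz": 0,"jaw": 1},{"tx": 0,"ty": -0.004,"tz": 0.7,"wx": 0,"wy": 0,"wz": 0,"jaw": 1},{"tx": 0,"ty": -0.004,"tz": 0.82,"wx": 0,"wy": 0,"wz": 0,"jaw": 1},{"tx": 0,"ty": -0.004,"tz": 0.82,"wx": 0,"wy": 0,"wz": 0,"jaw": 1}])

```text
time_s: 37.95
ee_pos: [0.4292, -0.0054, 0.0457]
ee_rot: [-3.139, 0.007, -0.033]
ft_force: [-1.1, 0.1, -0.1]
finger_gap: 0.087
gripper_force: 0.0
```

Call:
move_arm(commands=[{"tx": 0,"ty": 0,"tz": 0.03,"wx": 0,"wy": 0,"wz": 0,"jaw": 1},{"tx": 0,"ty": 0,"tz": 0.06,"wx": 0,"wy": 0,"wz": 0,"jaw": 1},{"tx": 0,"ty": 0,"tz": 0.06,"wx": 0,"wy": 0,"wz": 0,"jaw": 0.3},{"tx": 0,"ty": 0,"tz": 0.06,"wx": 0,"wy": 0,"wz": 0,"jaw": 0.1}])

```text
time_s: 38.35
ee_pos: [0.4327, -0.0057, 0.0375]
ee_rot: [3.141, -0.002, -0.034]
ft_force: [0.2, -0.1, 0.8]
finger_gap: 0.0779
gripper_force: 0.0
```

```bash
python3 - <<'E'
from h import *
go(.433,-.006,.036,-2)
E
```

```text
pos [ 0.4327 -0.0057  0.0375] rotdeg [ 1.7997e+02 -9.0000e-02 -1.9500e+00] gap 0.0779 t 38.35
  cmd t [0.0015 0.0014 0.0076] w [ 0.0003 -0.0007  0.0004]
```

Call:
move_arm(commands=[{"tx": 0,"ty": 0,"tz": 0.008,"wx": 0,"wy": 0,"wz": 0,"jaw": 0},{"tx": 0,"ty": 0,"tz": 0.008,"wx": 0,"wy": 0,"wz": 0,"jaw": -0.1},{"tx": 0,"ty": 0,"tz": 0.008,"wx": 0,"wy": 0,"wz": 0,"jaw": -1},{"tx": 0,"ty": 0,"tz": 0.008,"wx": 0,"wy": 0,"wz": 0,"jaw": -1},{"tx": 0,"ty": 0,"tz": 0.008,"wx": 0,"wy": 0,"wz": 0,"jaw": -1}], newtons=20)

```text
time_s: 38.85
ee_pos: [0.432, -0.0055, 0.0352]
ee_rot: [-3.142, -0.0, -0.034]
ft_force: [0.3, 1.3, -0.1]
finger_gap: 0.039
gripper_force: 0.5
```

Call:
move_arm(commands=[{"tx": 0,"ty": 0,"tz": 0,"wx": 0,"wy": 0,"wz": 0,"jaw": -1},{"tx": 0,"ty": 0,"tz": 0,"wx": 0,"wy": 0,"wz": 0,"jaw": -1},{"tx": 0,"ty": 0,"tz": 0,"wx": 0,"wy": 0,"wz": 0,"jaw": -1}], newtons=25)

```text
time_s: 39.15
ee_pos: [0.432, -0.0054, 0.0352]
ee_rot: [-3.142, 0.0, -0.034]
ft_force: [0.2, 1.4, 1.3]
finger_gap: 0.0378
gripper_force: 25.0
```

```bash
python3 - <<'E'
from h import *
go(.433,-.006,.15,-2)
# measuring poses: cup c, approach bearing th, lens 81mm from axis, thermo origin 166mm
for n,c in(('g',(.518,-.371)),('o',(.6233,-.236))):
    th=np.arctan2(c[1],c[0])
    for e in(0,8,-8):
        t=th+np.radians(e);print(n,np.degrees(t),np.array(c)-.166*np.array([np.cos(t),np.sin(t)]))
E
```

```text
pos [ 0.432  -0.0054  0.0352] rotdeg [-180.      0.     -1.95] gap 0.0378 t 39.15
  cmd t [ 0.005   0.0026 -0.5742] w [-0.      0.      0.0004]
g -35.61085243866875 [ 0.38304358 -0.27434202]
g -27.610852438668754 [ 0.37090478 -0.294065  ]
g -43.61085243866875 [ 0.39780916 -0.25650039]
o -20.73816275903798 [ 0.46805541 -0.17721976]
o -12.73816275903798 [ 0.46138561 -0.19939768]
o -28.73816275903798 [ 0.47774687 -0.15618593]
```

Call:
move_arm(commands=[{"tx": 0,"ty": 0,"tz": -0.1,"wx": 0,"wy": 0,"wz": 0,"jaw": -1},{"tx": 0,"ty": 0,"tz": -0.3,"wx": 0,"wy": 0,"wz": 0,"jaw": -1},{"tx": 0,"ty": 0,"tz": -0.5,"wx": 0,"wy": 0,"wz": 0,"jaw": -1},{"tx": 0,"ty": 0,"tz": -0.7,"wx": 0,"wy": 0,"wz": 0,"jaw": -1},{"tx": 0,"ty": 0,"tz": -0.7,"wx": 0,"wy": 0,"wz": 0,"jaw": -1}])

```text
time_s: 39.65
ee_pos: [0.4355, -0.0058, 0.1802]
ee_rot: [3.139, -0.01, -0.034]
ft_force: [0.5, -1.1, -1.4]
finger_gap: 0.038
gripper_force: 25.0
```

```bash
python3 - <<'E'
from h import *
from workcell import optics
optics.snapshot('top')
plan([(.455,-.13,.19,-18),(.382,-.2737,.17,-35.6),(.382,-.2737,.0952,-35.6)])
E
```

```text
at [ 0.4337 -0.0059  0.1775] [179.89  -0.31  -1.97] gap 0.0379 t 39.7 ft [ 0.7 -0.2 -1.7]
 t [ 0.128  0.617 -0.061] w [ 0.001 -0.003  0.134] rows>=2.5
 t [-0.125  0.796  0.1  ] w [-0.     0.     0.146] rows>=3.2
 t [0.001 0.    0.374] w [-0.  0.  0.] rows>=1.5
```

Call:
move_arm(commands=[{"tx": 0.04,"ty": 0.2,"tz": 0,"wx": 0,"wy": 0,"wz": 0.045,"jaw": -1},{"tx": 0.085,"ty": 0.41,"tz": -0.03,"wx": 0,"wy": 0,"wz": 0.09,"jaw": -1},{"tx": 0.128,"ty": 0.617,"tz": -0.06,"wx": 0,"wy": 0,"wz": 0.134,"jaw": -1},{"tx": 0.128,"ty": 0.617,"tz": -0.06,"wx": 0,"wy": 0,"wz": 0.134,"jaw": -1}])

```text
time_s: 40.1
ee_pos: [0.4526, -0.1362, 0.1858]
ee_rot: [3.14, 0.001, -0.325]
ft_force: [0.3, -0.0, -1.0]
finger_gap: 0.0374
gripper_force: 25.0
```

Call:
move_arm(commands=[{"tx": -0.03,"ty": 0.2,"tz": 0,"wx": 0,"wy": 0,"wz": 0.036,"jaw": -1},{"tx": -0.06,"ty": 0.4,"tz": 0.03,"wx": 0,"wy": 0,"wz": 0.073,"jaw": -1},{"tx": -0.09,"ty": 0.6,"tz": 0.06,"wx": 0,"wy": 0,"wz": 0.11,"jaw": -1},{"tx": -0.125,"ty": 0.796,"tz": 0.1,"wx": 0,"wy": 0,"wz": 0.146,"jaw": -1},{"tx": -0.125,"ty": 0.796,"tz": 0.1,"wx": 0,"wy": 0,"wz": 0.146,"jaw": -1}])

```text
time_s: 40.6
ee_pos: [0.3753, -0.2773, 0.164]
ee_rot: [3.139, 0.006, -0.63]
ft_force: [-0.2, 0.1, -1.1]
finger_gap: 0.0379
gripper_force: 25.0
```

Call:
move_arm(commands=[{"tx": 0,"ty": 0,"tz": 0.1,"wx": 0,"wy": 0,"wz": 0,"jaw": -1},{"tx": 0,"ty": 0,"tz": 0.2,"wx": 0,"wy": 0,"wz": 0,"jaw": -1},{"tx": 0,"ty": 0,"tz": 0.3,"wx": 0,"wy": 0,"wz": 0,"jaw": -1},{"tx": 0,"ty": 0,"tz": 0.374,"wx": 0,"wy": 0,"wz": 0,"jaw": -1},{"tx": 0,"ty": 0,"tz": 0.374,"wx": 0,"wy": 0,"wz": 0,"jaw": -1}])

```text
time_s: 41.1
ee_pos: [0.3783, -0.2708, 0.089]
ee_rot: [-3.141, 0.007, -0.619]
ft_force: [-0.6, -0.3, -0.3]
finger_gap: 0.038
gripper_force: 25.0
```

```bash
python3 - <<'E'
from h import *
from workcell import robot,optics
for i in range(3):o=robot.observe();a=optics.snapshot('scene')
o=robot.observe();b=optics.snapshot('top');w=wristcam(optics.snapshot('wrist'),o);pickle.dump((o,w,a,b),open('s5.pkl','wb'))
go(.382,-.2737,.0952,-35.6)
M=R.from_euler('xyz',o['ee_rot']);L=o['ee_pos']+M.apply([.086,0,.0132]);print('lens',L)
for s,n in((a,'scene'),(b,'top')):print(n,'lens',proj(s,[L]),'label',proj(s,[[.518,-.371,.082]]))
im=np.hstack([cv2.resize(a['color'][70:230,120:290],(425,400)),cv2.resize(b['color'][140:290,310:450],(373,400))]);cv2.imwrite('pics/s5.png',im)
E
```

```text
pos [ 0.381  -0.2735  0.0931] rotdeg [ 1.7999e+02 -8.0000e-02 -3.5520e+01] gap 0.038 t 41.35
  cmd t [ 0.0048 -0.0022 -0.0106] w [ 0.0001 -0.0006  0.0007]
lens [ 0.45064856 -0.32284495  0.07917997]
scene lens [[189.62436642 109.13829625]] label [[162.3620051  110.06983173]]
top lens [[405.1681602  231.12343981]] label [[422.29202632 204.22570995]]
```

View pics/s5.png

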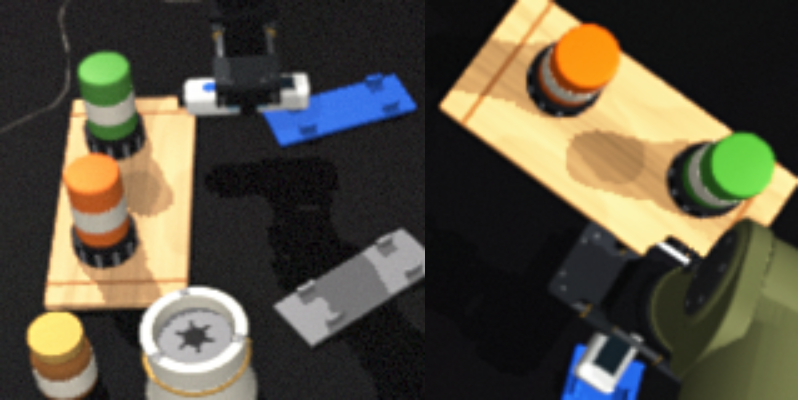

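The scene view shows the thermometer level with green's label: body front at image (194,108), label at (163,112), in agreement with the computed geometry. Trim by 2 mm, then hold for over 3 s.

Call:
move_arm(commands=[{"tx": 0.004,"ty": -0.002,"tz": -0.01,"wx": 0,"wy": 0,"wz": 0,"jaw": -1},{"tx": 0.004,"ty": -0.002,"tz": -0.01,"wx": 0,"wy": 0,"wz": 0,"jaw": -1},{"tx": 0.004,"ty": -0.002,"tz": -0.01,"wx": 0,"wy": 0,"wz": 0,"jaw": -1},{"tx": 0.004,"ty": -0.002,"tz": -0.01,"wx": 0,"wy": 0,"wz": 0,"jaw": -1},{"tx": 0.004,"ty": -0.002,"tz": -0.01,"wx": 0,"wy": 0,"wz": 0,"jaw": -1}])

```text
time_s: 41.85
ee_pos: [0.3812, -0.2735, 0.0944]
ee_rot: [3.141, -0.0, -0.621]
ft_force: [-1.0, -0.7, -0.9]
finger_gap: 0.0378
gripper_force: 25.0
```

Call:
move_arm(commands=[{"tx": 0,"ty": 0,"tz": 0,"wx": 0,"wy": 0,"wz": 0,"jaw": -1},{"tx": 0,"ty": 0,"tz": 0,"wx": 0,"wy": 0,"wz": 0,"jaw": -1},{"tx": 0,"ty": 0,"tz": 0,"wx": 0,"wy": 0,"wz": 0,"jaw": -1},{"tx": 0,"ty": 0,"tz": 0,"wx": 0,"wy": 0,"wz": 0,"jaw": -1},{"tx": 0,"ty": 0,"tz": 0,"wx": 0,"wy": 0,"wz": 0,"jaw": -1}])

```text
time_s: 42.35
ee_pos: [0.3812, -0.2736, 0.0943]
ee_rot: [3.141, -0.0, -0.62]
ft_force: [-0.5, -0.1, -0.8]
finger_gap: 0.0379
gripper_force: 25.0
```

Call:
move_arm(commands=[{"tx": 0,"ty": 0,"tz": 0,"wx": 0,"wy": 0,"wz": 0,"jaw": -1},{"tx": 0,"ty": 0,"tz": 0,"wx": 0,"wy": 0,"wz": 0,"jaw": -1},{"tx": 0,"ty": 0,"tz": 0,"wx": 0,"wy": 0,"wz": 0,"jaw": -1},{"tx": 0,"ty": 0,"tz": 0,"wx": 0,"wy": 0,"wz": 0,"jaw": -1},{"tx": 0,"ty": 0,"tz": 0,"wx": 0,"wy": 0,"wz": 0,"jaw": -1}])

```text
time_s: 42.85
ee_pos: [0.3812, -0.2735, 0.0944]
ee_rot: [3.141, -0.0, -0.62]
ft_force: [-0.4, 0.2, -1.2]
finger_gap: 0.0379
gripper_force: 25.0
```

Call:
move_arm(commands=[{"tx": 0,"ty": 0,"tz": 0,"wx": 0,"wy": 0,"wz": 0,"jaw": -1},{"tx": 0,"ty": 0,"tz": 0,"wx": 0,"wy": 0,"wz": 0,"jaw": -1},{"tx": 0,"ty": 0,"tz": 0,"wx": 0,"wy": 0,"wz": 0,"jaw": -1},{"tx": 0,"ty": 0,"tz": 0,"wx": 0,"wy": 0,"wz": 0,"jaw": -1},{"tx": 0,"ty": 0,"tz": 0,"wx": 0,"wy": 0,"wz": 0,"jaw": -1}])

```text
time_s: 43.35
ee_pos: [0.3812, -0.2736, 0.0944]
ee_rot: [3.141, -0.0, -0.62]
ft_force: [0.4, 0.6, -0.8]
finger_gap: 0.0375
gripper_force: 25.0
```

Call:
move_arm(commands=[{"tx": 0,"ty": 0,"tz": 0,"wx": 0,"wy": 0,"wz": 0,"jaw": -1},{"tx": 0,"ty": 0,"tz": 0,"wx": 0,"wy": 0,"wz": 0,"jaw": -1},{"tx": 0,"ty": 0,"tz": 0,"wx": 0,"wy": 0,"wz": 0,"jaw": -1},{"tx": 0,"ty": 0,"tz": 0,"wx": 0,"wy": 0,"wz": 0,"jaw": -1},{"tx": 0,"ty": 0,"tz": 0,"wx": 0,"wy": 0,"wz": 0,"jaw": -1}])

```text
time_s: 43.85
ee_pos: [0.3812, -0.2735, 0.0943]
ee_rot: [3.142, 0.0, -0.62]
ft_force: [0.3, -0.4, -0.9]
finger_gap: 0.0378
gripper_force: 25.0
```

Call:
move_arm(commands=[{"tx": 0,"ty": 0,"tz": 0,"wx": 0,"wy": 0,"wz": 0,"jaw": -1},{"tx": 0,"ty": 0,"tz": 0,"wx": 0,"wy": 0,"wz": 0,"jaw": -1},{"tx": 0,"ty": 0,"tz": 0,"wx": 0,"wy": 0,"wz": 0,"jaw": -1},{"tx": 0,"ty": 0,"tz": 0,"wx": 0,"wy": 0,"wz": 0,"jaw": -1},{"tx": 0,"ty": 0,"tz": 0,"wx": 0,"wy": 0,"wz": 0,"jaw": -1}])

```text
time_s: 44.35
ee_pos: [0.3812, -0.2735, 0.0943]
ee_rot: [3.141, 0.0, -0.62]
ft_force: [0.4, -0.3, -2.1]
finger_gap: 0.0378
gripper_force: 25.0
```

Call:
move_arm(commands=[{"tx": 0,"ty": 0,"tz": 0,"wx": 0,"wy": 0,"wz": 0,"jaw": -1},{"tx": 0,"ty": 0,"tz": 0,"wx": 0,"wy": 0,"wz": 0,"jaw": -1},{"tx": 0,"ty": 0,"tz": 0,"wx": 0,"wy": 0,"wz": 0,"jaw": -1},{"tx": 0,"ty": 0,"tz": 0,"wx": 0,"wy": 0,"wz": 0,"jaw": -1},{"tx": 0,"ty": 0,"tz": 0,"wx": 0,"wy": 0,"wz": 0,"jaw": -1}])

```text
time_s: 44.85
ee_pos: [0.3812, -0.2735, 0.0944]
ee_rot: [3.141, -0.0, -0.62]
ft_force: [0.7, 0.4, -1.7]
finger_gap: 0.0378
gripper_force: 25.0
```

Call:
move_arm(commands=[{"tx": 0,"ty": 0,"tz": 0,"wx": 0,"wy": 0,"wz": 0,"jaw": -1},{"tx": 0,"ty": 0,"tz": 0,"wx": 0,"wy": 0,"wz": 0,"jaw": -1},{"tx": 0,"ty": 0,"tz": 0,"wx": 0,"wy": 0,"wz": 0,"jaw": -1},{"tx": 0,"ty": 0,"tz": 0,"wx": 0,"wy": 0,"wz": 0,"jaw": -1},{"tx": 0,"ty": 0,"tz": 0,"wx": 0,"wy": 0,"wz": 0,"jaw": -1}])

```text
time_s: 45.35
ee_pos: [0.3813, -0.2735, 0.0944]
ee_rot: [3.142, -0.0, -0.62]
ft_force: [-0.9, -0.5, -1.8]
finger_gap: 0.0377
gripper_force: 25.0
```

```bash
python3 - <<'E'
from h import *
c=np.array([.6233,-.236]);t=np.radians(-20.74);p=c-.167*np.array([np.cos(t),np.sin(t)]);print(p)
plan([(.385,-.27,.17,-35.6),(p[0]-.02,p[1]+.008,.16,-20.74),(*p,.0952,-20.74)])
E
```

```text
[ 0.4671221  -0.17686065]
at [ 0.3813 -0.2735  0.0944] [180.    -0.   -35.55] gap 0.0377 t 45.35 ft [-0.9 -0.5 -1.8]
 t [ 0.005 -0.025 -0.378] w [ 0. -0.  0.] rows>=1.5
 t [-0.041 -0.592  0.05 ] w [ 0.    -0.    -0.123] rows>=2.4
 t [0.107 0.002 0.324] w [ 0. -0. -0.] rows>=1.4
```

Call:
move_arm(commands=[{"tx": 0,"ty": -0.02,"tz": -0.1,"wx": 0,"wy": 0,"wz": 0,"jaw": -1},{"tx": 0,"ty": -0.02,"tz": -0.25,"wx": 0,"wy": 0,"wz": 0,"jaw": -1},{"tx": 0,"ty": -0.02,"tz": -0.38,"wx": 0,"wy": 0,"wz": 0,"jaw": -1},{"tx": 0,"ty": -0.02,"tz": -0.38,"wx": 0,"wy": 0,"wz": 0,"jaw": -1}])

```text
time_s: 45.75
ee_pos: [0.3858, -0.2717, 0.1741]
ee_rot: [3.141, -0.007, -0.62]
ft_force: [0.7, -1.1, -0.9]
finger_gap: 0.0379
gripper_force: 25.0
```

Call:
move_arm(commands=[{"tx": -0.01,"ty": -0.15,"tz": 0,"wx": 0,"wy": 0,"wz": -0.03,"jaw": -1},{"tx": -0.02,"ty": -0.3,"tz": 0,"wx": 0,"wy": 0,"wz": -0.06,"jaw": -1},{"tx": -0.03,"ty": -0.45,"tz": 0.03,"wx": 0,"wy": 0,"wz": -0.09,"jaw": -1},{"tx": -0.04,"ty": -0.59,"tz": 0.05,"wx": 0,"wy": 0,"wz": -0.123,"jaw": -1},{"tx": -0.04,"ty": -0.59,"tz": 0.05,"wx": 0,"wy": 0,"wz": -0.123,"jaw": -1}])

```text
time_s: 46.25
ee_pos: [0.4468, -0.1651, 0.159]
ee_rot: [-3.139, 0.002, -0.355]
ft_force: [0.5, -0.6, -1.6]
finger_gap: 0.0377
gripper_force: 25.0
```

```bash
cat > chk.py <<'E'
from h import *
from workcell import robot,optics
B=lambda st:[st[0]-.5,st[1]-.5,st[0]+st[2]-.5,st[1]+st[3]-.5]
a=optics.snapshot('scene');b=optics.snapshot('top')
def chk():
  for n,lo,hi,p in(('g',(45,100,40),(75,255,255),[.518,-.37]),('o',(3,150,80),(16,255,255),[.6226,-.2363])):
    for s in(a,b):
        try:
            u=proj(s,[p+[.12]])[0].astype(int);print(n,B(blob(s,lo,hi,(u[0]-30,max(u[1]-30,0),u[0]+30,u[1]+30))[1]))
        except Exception as e:print(n,'hidden')
E
python3 - <<'E'
from chk import *
chk()
plan([(.4671,-.1769,.0952,-20.74)])
E
```

```text
g [np.float64(150.5), np.float64(89.5), np.float64(172.5), np.float64(111.5)]
g [np.float64(417.5), np.float64(188.5), np.float64(441.5), np.float64(214.5)]
o [np.float64(144.5), np.float64(130.5), np.float64(168.5), np.float64(154.5)]
o [np.float64(356.5), np.float64(148.5), np.float64(383.5), np.float64(174.5)]
at [ 0.4452 -0.1691  0.1594] [ 1.7999e+02  9.0000e-02 -2.0720e+01] gap 0.0379 t 46.35 ft [-0.4 -0.4 -1.3]
 t [ 0.117 -0.002  0.321] w [0.    0.001 0.   ] rows>=1.4
```

Cups haven't moved. Descend to orange.

Call:
move_arm(commands=[{"tx": 0.03,"ty": 0,"tz": 0.1,"wx": 0,"wy": 0,"wz": 0,"jaw": -1},{"tx": 0.06,"ty": 0,"tz": 0.2,"wx": 0,"wy": 0,"wz": 0,"jaw": -1},{"tx": 0.1,"ty": 0,"tz": 0.28,"wx": 0,"wy": 0,"wz": 0,"jaw": -1},{"tx": 0.115,"ty": 0,"tz": 0.32,"wx": 0,"wy": 0,"wz": 0,"jaw": -1},{"tx": 0.115,"ty": 0,"tz": 0.32,"wx": 0,"wy": 0,"wz": 0,"jaw": -1}])

```text
time_s: 46.85
ee_pos: [0.466, -0.1784, 0.095]
ee_rot: [-3.141, 0.003, -0.365]
ft_force: [1.2, 0.7, -1.1]
finger_gap: 0.0376
gripper_force: 25.0
```

```bash
python3 - <<'E'
from h import *
from workcell import robot,optics
for i in range(3):a=optics.snapshot('scene')
go(.4671,-.1769,.0952,-20.74)
cv2.imwrite('pics/s6.png',cv2.resize(a['color'][70:230,120:290],(680,600)))
E
```

```text
pos [ 0.4672 -0.1783  0.097 ] rotdeg [ 1.7998e+02 -5.0000e-02 -2.0830e+01] gap 0.0377 t 47.0
  cmd t [-0.0031 -0.0061  0.0091] w [ 0.0002 -0.0004 -0.0007]
```

View pics/s6.png

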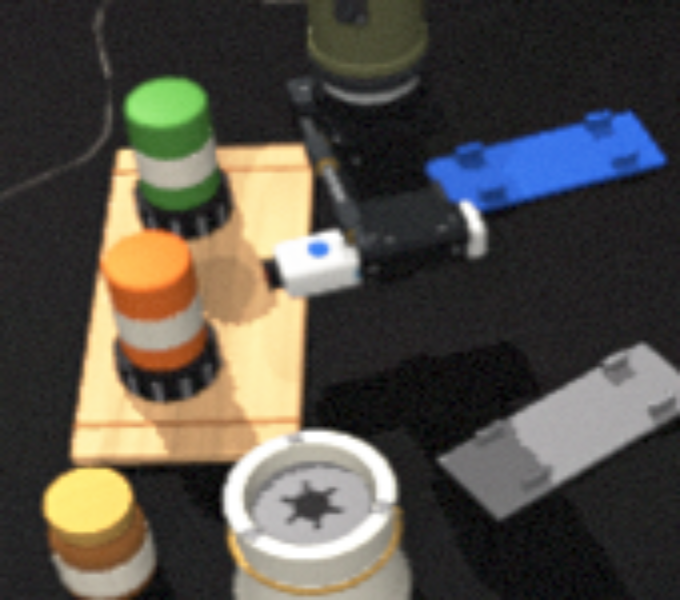

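The nose at (187,142) points at the orange label (158,154 in the image). Trim by 1–2 mm and hold.

Call:
move_arm(commands=[{"tx": -0.003,"ty": -0.006,"tz": 0.009,"wx": 0,"wy": 0,"wz": 0,"jaw": -1},{"tx": -0.003,"ty": -0.006,"tz": 0.009,"wx": 0,"wy": 0,"wz": 0,"jaw": -1},{"tx": -0.003,"ty": -0.006,"tz": 0.009,"wx": 0,"wy": 0,"wz": 0,"jaw": -1},{"tx": -0.003,"ty": -0.006,"tz": 0.009,"wx": 0,"wy": 0,"wz": 0,"jaw": -1},{"tx": -0.003,"ty": -0.006,"tz": 0.009,"wx": 0,"wy": 0,"wz": 0,"jaw": -1}])

```text
time_s: 47.5
ee_pos: [0.467, -0.1765, 0.0947]
ee_rot: [3.141, -0.0, -0.363]
ft_force: [0.2, -0.7, -1.0]
finger_gap: 0.0377
gripper_force: 25.0
```

```bash
python3 - <<'E'
from h import *
from workcell import robot,optics
o=robot.observe();a=optics.snapshot('scene')
M=R.from_euler('xyz',o['ee_rot']);L=o['ee_pos']+M.apply([.086,0,.0132]);d=M.apply([1,0,0])
print(L,'lens px',proj(a,[L]),'aim wall',L+.05*d,'label wall',np.array([.6233,-.236,.082])-.031*np.array([d[0],d[1],0]))
g=a['color'][135:150,178:205].astype(int).sum(2)//3;print(g[::2])
E
```

```text
[ 0.54743643 -0.20702739  0.08147265] lens px [[185.7696793  144.47798211]] aim wall [ 0.59418162 -0.22477244  0.08148249] label wall [ 0.59431798 -0.22499807  0.082     ]
[[149 159 167 168 179 202 221 222 224 225 225 228 236 244 250 252 252 254
  255 247 216 187 196 215 243 254 251]
 [150 160 169 167 161 176 207 225 225 226 230 247 254 254 253 253 253 254
  249 196 150 146 145 144 182 244 254]
 [127 142 156 168 163 165 170 184 190 184 162 212 254 255 253 253 253 253
  254 247 230 216 198 234 251 254 254]
 [132 139 145 145 153 168 172 144  57  38  39  92 216 255 254 253 253 253
  254 254 254 254 252 251 247 244 239]
 [137 144 149 143 143 152 175 154  94  46  33  45 139 236 254 251 248 245
  240 234 226 222 209 204 192 191 185]
 [137 139 142 144 138 146 160 176 142  56  22  18  61 149 193 201 199 192
  186 185 182 184 184 179 178 180 177]
 [139 141 143 142 144 157 175 175 155  85  45  58  91 140 178 179 176 176
  176 176 174 173 173 169 171 164 139]
 [138 146 140 141 151 168 175 175 175 162 164 201 220 208 182 182 174 164
  137 106 100  92  71  51  46  41  31]]
```

Call:
move_arm(commands=[{"tx": 0,"ty": 0,"tz": 0,"wx": 0,"wy": 0,"wz": 0,"jaw": -1},{"tx": 0,"ty": 0,"tz": 0,"wx": 0,"wy": 0,"wz": 0,"jaw": -1},{"tx": 0,"ty": 0,"tz": 0,"wx": 0,"wy": 0,"wz": 0,"jaw": -1},{"tx": 0,"ty": 0,"tz": 0,"wx": 0,"wy": 0,"wz": 0,"jaw": -1},{"tx": 0,"ty": 0,"tz": 0,"wx": 0,"wy": 0,"wz": 0,"jaw": -1}])

```text
time_s: 48.05
ee_pos: [0.467, -0.1765, 0.0945]
ee_rot: [3.142, -0.0, -0.363]
ft_force: [-0.1, -0.2, -1.2]
finger_gap: 0.0375
gripper_force: 25.0
```

Call:
move_arm(commands=[{"tx": 0,"ty": 0,"tz": 0,"wx": 0,"wy": 0,"wz": 0,"jaw": -1},{"tx": 0,"ty": 0,"tz": 0,"wx": 0,"wy": 0,"wz": 0,"jaw": -1},{"tx": 0,"ty": 0,"tz": 0,"wx": 0,"wy": 0,"wz": 0,"jaw": -1},{"tx": 0,"ty": 0,"tz": 0,"wx": 0,"wy": 0,"wz": 0,"jaw": -1},{"tx": 0,"ty": 0,"tz": 0,"wx": 0,"wy": 0,"wz": 0,"jaw": -1}])

```text
time_s: 48.55
ee_pos: [0.467, -0.1764, 0.0945]
ee_rot: [3.142, -0.0, -0.363]
ft_force: [0.8, 0.6, -1.6]
finger_gap: 0.038
gripper_force: 25.0
```

Call:
move_arm(commands=[{"tx": 0,"ty": 0,"tz": 0,"wx": 0,"wy": 0,"wz": 0,"jaw": -1},{"tx": 0,"ty": 0,"tz": 0,"wx": 0,"wy": 0,"wz": 0,"jaw": -1},{"tx": 0,"ty": 0,"tz": 0,"wx": 0,"wy": 0,"wz": 0,"jaw": -1},{"tx": 0,"ty": 0,"tz": 0,"wx": 0,"wy": 0,"wz": 0,"jaw": -1},{"tx": 0,"ty": 0,"tz": 0,"wx": 0,"wy": 0,"wz": 0,"jaw": -1}])

```text
time_s: 49.05
ee_pos: [0.467, -0.1765, 0.0946]
ee_rot: [3.141, -0.0, -0.363]
ft_force: [0.2, -0.2, -1.1]
finger_gap: 0.038
gripper_force: 25.0
```

Call:
move_arm(commands=[{"tx": 0,"ty": 0,"tz": 0,"wx": 0,"wy": 0,"wz": 0,"jaw": -1},{"tx": 0,"ty": 0,"tz": 0,"wx": 0,"wy": 0,"wz": 0,"jaw": -1},{"tx": 0,"ty": 0,"tz": 0,"wx": 0,"wy": 0,"wz": 0,"jaw": -1},{"tx": 0,"ty": 0,"tz": 0,"wx": 0,"wy": 0,"wz": 0,"jaw": -1},{"tx": 0,"ty": 0,"tz": 0,"wx": 0,"wy": 0,"wz": 0,"jaw": -1}])

```text
time_s: 49.55
ee_pos: [0.467, -0.1765, 0.0945]
ee_rot: [3.141, 0.0, -0.363]
ft_force: [0.8, -0.1, -0.1]
finger_gap: 0.038
gripper_force: 25.0
```

Call:
move_arm(commands=[{"tx": 0,"ty": 0,"tz": 0,"wx": 0,"wy": 0,"wz": 0,"jaw": -1},{"tx": 0,"ty": 0,"tz": 0,"wx": 0,"wy": 0,"wz": 0,"jaw": -1},{"tx": 0,"ty": 0,"tz": 0,"wx": 0,"wy": 0,"wz": 0,"jaw": -1},{"tx": 0,"ty": 0,"tz": 0,"wx": 0,"wy": 0,"wz": 0,"jaw": -1},{"tx": 0,"ty": 0,"tz": 0,"wx": 0,"wy": 0,"wz": 0,"jaw": -1}])

```text
time_s: 50.05
ee_pos: [0.467, -0.1765, 0.0946]
ee_rot: [3.141, -0.0, -0.363]
ft_force: [-1.0, 0.0, -1.5]
finger_gap: 0.0381
gripper_force: 25.0
```

Call:
move_arm(commands=[{"tx": 0,"ty": 0,"tz": 0,"wx": 0,"wy": 0,"wz": 0,"jaw": -1},{"tx": 0,"ty": 0,"tz": 0,"wx": 0,"wy": 0,"wz": 0,"jaw": -1},{"tx": 0,"ty": 0,"tz": 0,"wx": 0,"wy": 0,"wz": 0,"jaw": -1},{"tx": 0,"ty": 0,"tz": 0,"wx": 0,"wy": 0,"wz": 0,"jaw": -1},{"tx": 0,"ty": 0,"tz": 0,"wx": 0,"wy": 0,"wz": 0,"jaw": -1}])

```text
time_s: 50.55
ee_pos: [0.467, -0.1765, 0.0945]
ee_rot: [3.142, 0.0, -0.363]
ft_force: [0.3, -0.0, -0.8]
finger_gap: 0.0376
gripper_force: 25.0
```

Call:
move_arm(commands=[{"tx": 0,"ty": 0,"tz": 0,"wx": 0,"wy": 0,"wz": 0,"jaw": -1},{"tx": 0,"ty": 0,"tz": 0,"wx": 0,"wy": 0,"wz": 0,"jaw": -1},{"tx": 0,"ty": 0,"tz": 0,"wx": 0,"wy": 0,"wz": 0,"jaw": -1},{"tx": 0,"ty": 0,"tz": 0,"wx": 0,"wy": 0,"wz": 0,"jaw": -1},{"tx": 0,"ty": 0,"tz": 0,"wx": 0,"wy": 0,"wz": 0,"jaw": -1}])

```text
time_s: 51.05
ee_pos: [0.467, -0.1764, 0.0945]
ee_rot: [3.142, -0.0, -0.363]
ft_force: [0.9, 0.2, -1.1]
finger_gap: 0.038
gripper_force: 25.0
```

```bash
python3 - <<'E'
from chk import *
chk()
plan([(.4471,-.1693,.16,-20.74),(.432,-.0054,.16,-1.95),(.432,-.0054,.06,-1.95),(.432,-.0054,.037,-1.95)])
E
```

```text
g [np.float64(149.5), np.float64(89.5), np.float64(172.5), np.float64(111.5)]
g [np.float64(414.5), np.float64(188.5), np.float64(441.5), np.float64(214.5)]
o [np.float64(144.5), np.float64(130.5), np.float64(168.5), np.float64(154.5)]
o [np.float64(356.5), np.float64(148.5), np.float64(383.5), np.float64(174.5)]
at [ 0.467  -0.1765  0.0946] [179.99  -0.   -20.79] gap 0.0376 t 51.15 ft [-0.  -0.3 -0.6]
 t [-0.106  0.002 -0.327] w [ 0. -0. -0.] rows>=1.4
 t [-0.361 -0.74  -0.   ] w [ 0.    -0.    -0.157] rows>=3.3
 t [-0.   0.   0.5] w [ 0. -0.  0.] rows>=2.0
 t [-0.     0.     0.115] w [ 0. -0.  0.] rows>=0.5
```

Call:
move_arm(commands=[{"tx": -0.05,"ty": 0,"tz": -0.1,"wx": 0,"wy": 0,"wz": 0,"jaw": -1},{"tx": -0.1,"ty": 0,"tz": -0.25,"wx": 0,"wy": 0,"wz": 0,"jaw": -1},{"tx": -0.106,"ty": 0.002,"tz": -0.327,"wx": 0,"wy": 0,"wz": 0,"jaw": -1},{"tx": -0.106,"ty": 0.002,"tz": -0.327,"wx": 0,"wy": 0,"wz": 0,"jaw": -1}])

```text
time_s: 51.55
ee_pos: [0.4485, -0.1699, 0.1623]
ee_rot: [3.14, -0.005, -0.363]
ft_force: [0.3, 0.2, -1.2]
finger_gap: 0.038
gripper_force: 25.0
```

Call:
move_arm(commands=[{"tx": -0.05,"ty": -0.18,"tz": 0,"wx": 0,"wy": 0,"wz": -0.04,"jaw": -1},{"tx": -0.15,"ty": -0.36,"tz": 0,"wx": 0,"wy": 0,"wz": -0.08,"jaw": -1},{"tx": -0.25,"ty": -0.54,"tz": 0,"wx": 0,"wy": 0,"wz": -0.12,"jaw": -1},{"tx": -0.361,"ty": -0.74,"tz": 0,"wx": 0,"wy": 0,"wz": -0.157,"jaw": -1},{"tx": -0.361,"ty": -0.74,"tz": 0,"wx": 0,"wy": 0,"wz": -0.157,"jaw": -1}])

```text
time_s: 52.05
ee_pos: [0.4309, 0.0009, 0.1591]
ee_rot: [-3.14, 0.001, -0.023]
ft_force: [0.4, -0.8, -1.4]
finger_gap: 0.0379
gripper_force: 25.0
```

Call:
move_arm(commands=[{"tx": 0,"ty": 0,"tz": 0.1,"wx": 0,"wy": 0,"wz": 0,"jaw": -1},{"tx": 0,"ty": 0,"tz": 0.2,"wx": 0,"wy": 0,"wz": 0,"jaw": -1},{"tx": 0,"ty": 0,"tz": 0.3,"wx": 0,"wy": 0,"wz": 0,"jaw": -1},{"tx": 0,"ty": 0,"tz": 0.4,"wx": 0,"wy": 0,"wz": 0,"jaw": -1},{"tx": 0,"ty": 0,"tz": 0.4,"wx": 0,"wy": 0,"wz": 0,"jaw": -1}])

```text
time_s: 52.55
ee_pos: [0.4293, -0.0053, 0.0768]
ee_rot: [-3.14, 0.007, -0.034]
ft_force: [-1.5, 0.2, -1.6]
finger_gap: 0.0376
gripper_force: 25.0
```

```bash
python3 - <<'E'
from h import *
from workcell import robot,optics
for i in range(3):optics.snapshot('scene')
go(.432,-.0054,.06,-1.95);go(.432,-.0054,.037,-1.95)
E
```

```text
pos [ 0.4325 -0.0054  0.0802] rotdeg [-1.7998e+02 -2.0000e-02 -1.9600e+00] gap 0.0376 t 52.7
  cmd t [-0.0023  0.0003  0.1012] w [-0.0001 -0.0001 -0.0001]
pos [ 0.4325 -0.0054  0.0802] rotdeg [-1.7998e+02 -2.0000e-02 -1.9600e+00] gap 0.0376 t 52.7
  cmd t [-0.0023  0.0004  0.2162] w [-0.0001 -0.0001 -0.0001]
```

Call:
move_arm(commands=[{"tx": -0.002,"ty": 0,"tz": 0.05,"wx": 0,"wy": 0,"wz": 0,"jaw": -1},{"tx": -0.002,"ty": 0,"tz": 0.1,"wx": 0,"wy": 0,"wz": 0,"jaw": -1},{"tx": -0.002,"ty": 0,"tz": 0.14,"wx": 0,"wy": 0,"wz": 0,"jaw": -1},{"tx": -0.002,"ty": 0,"tz": 0.17,"wx": 0,"wy": 0,"wz": 0,"jaw": -1},{"tx": -0.002,"ty": 0,"tz": 0.17,"wx": 0,"wy": 0,"wz": 0,"jaw": -1}])

```text
time_s: 53.2
ee_pos: [0.4308, -0.0052, 0.0449]
ee_rot: [-3.141, 0.002, -0.034]
ft_force: [0.0, 0.6, -1.8]
finger_gap: 0.0377
gripper_force: 25.0
```

Call:
move_arm(commands=[{"tx": 0,"ty": 0,"tz": 0.02,"wx": 0,"wy": 0,"wz": 0,"jaw": -1},{"tx": 0,"ty": 0,"tz": 0.035,"wx": 0,"wy": 0,"wz": 0,"jaw": -1},{"tx": 0,"ty": 0,"tz": 0.045,"wx": 0,"wy": 0,"wz": 0,"jaw": -1},{"tx": 0,"ty": 0,"tz": 0.045,"wx": 0,"wy": 0,"wz": 0,"jaw": -1}])

```text
time_s: 53.6
ee_pos: [0.4315, -0.0053, 0.0367]
ee_rot: [3.142, 0.0, -0.034]
ft_force: [0.2, 0.3, -1.6]
finger_gap: 0.0378
gripper_force: 25.0
```

Call:
move_arm(commands=[{"tx": 0,"ty": 0,"tz": 0.004,"wx": 0,"wy": 0,"wz": 0,"jaw": -1},{"tx": 0,"ty": 0,"tz": 0.008,"wx": 0,"wy": 0,"wz": 0,"jaw": -1},{"tx": 0,"ty": 0,"tz": 0.008,"wx": 0,"wy": 0,"wz": 0,"jaw": -1}])

```text
time_s: 53.9
ee_pos: [0.4317, -0.0054, 0.0353]
ee_rot: [3.141, -0.0, -0.034]
ft_force: [-0.5, -0.5, -0.9]
finger_gap: 0.038
gripper_force: 25.0
```

At home height. Release, wait, rise.

Call:
move_arm(commands=[{"tx": 0,"ty": 0,"tz": 0,"wx": 0,"wy": 0,"wz": 0,"jaw": -0.05},{"tx": 0,"ty": 0,"tz": 0,"wx": 0,"wy": 0,"wz": 0,"jaw": 0.1},{"tx": 0,"ty": 0,"tz": 0,"wx": 0,"wy": 0,"wz": 0,"jaw": 0.5},{"tx": 0,"ty": 0,"tz": 0,"wx": 0,"wy": 0,"wz": 0,"jaw": 1},{"tx": 0,"ty": 0,"tz": 0,"wx": 0,"wy": 0,"wz": 0,"jaw": 1}])

```text
time_s: 54.4
ee_pos: [0.4317, -0.0053, 0.0354]
ee_rot: [3.141, -0.0, -0.034]
ft_force: [0.3, -0.1, -0.6]
finger_gap: 0.064
gripper_force: 0.0
```

Call:
move_arm(commands=[{"tx": 0,"ty": 0,"tz": 0,"wx": 0,"wy": 0,"wz": 0,"jaw": 1},{"tx": 0,"ty": 0,"tz": 0,"wx": 0,"wy": 0,"wz": 0,"jaw": 1},{"tx": 0,"ty": 0,"tz": -0.1,"wx": 0,"wy": 0,"wz": 0,"jaw": 1},{"tx": 0,"ty": 0,"tz": -0.3,"wx": 0,"wy": 0,"wz": 0,"jaw": 1},{"tx": 0,"ty": 0,"tz": -0.5,"wx": 0,"wy": 0,"wz": 0,"jaw": 1}])

```text
time_s: 54.9
ee_pos: [0.4309, -0.005, 0.136]
ee_rot: [-3.141, 0.002, -0.034]
ft_force: [0.9, -1.2, -0.5]
finger_gap: 0.0868
gripper_force: 0.0
```

Call:
move_arm(commands=[{"tx": 0,"ty": 0,"tz": -0.2,"wx": 0,"wy": 0,"wz": 0,"jaw": 1},{"tx": 0,"ty": 0,"tz": -0.4,"wx": 0,"wy": 0,"wz": 0,"jaw": 1},{"tx": 0,"ty": 0,"tz": -0.4,"wx": 0,"wy": 0,"wz": 0,"jaw": 1}])

```text
time_s: 55.2
ee_pos: [0.4351, -0.0053, 0.2207]
ee_rot: [3.139, -0.01, -0.034]
ft_force: [0.0, 0.4, -1.0]
finger_gap: 0.087
gripper_force: 0.0
```

```bash
python3 - <<'E'
from chk import *
chk()
o=robot.observe();w=wristcam(optics.snapshot('wrist'),o)
cv2.imwrite('pics/end.png',np.hstack([w['color'][:,50:450],cv2.resize(a['color'][60:252,60:260],(400,384))]))
g=cv2.cvtColor(w['color'],cv2.COLOR_BGR2GRAY);hsv=cv2.cvtColor(w['color'],cv2.COLOR_BGR2HSV)
ys,xs=np.where(cv2.inRange(hsv,(100,120,100),(125,255,255))[:,200:300]);print('blue dot',onz(w,(np.median(xs)+200,np.median(ys)),.036),o['ee_pos'],o['time_s'],o['ft_force'])
E
```

```text
g [np.float64(150.5), np.float64(89.5), np.float64(172.5), np.float64(111.5)]
g [np.float64(412.5), np.float64(188.5), np.float64(441.5), np.float64(214.5)]
o [np.float64(144.5), np.float64(130.5), np.float64(168.5), np.float64(154.5)]
o [np.float64(356.5), np.float64(148.5), np.float64(383.5), np.float64(174.5)]
blue dot [ 0.47738161 -0.00765802  0.036     ] [ 0.43208908 -0.00540541  0.21591771] 55.3 [-0.28991502 -0.5605838  -0.77483991]
```

View pics/end.png

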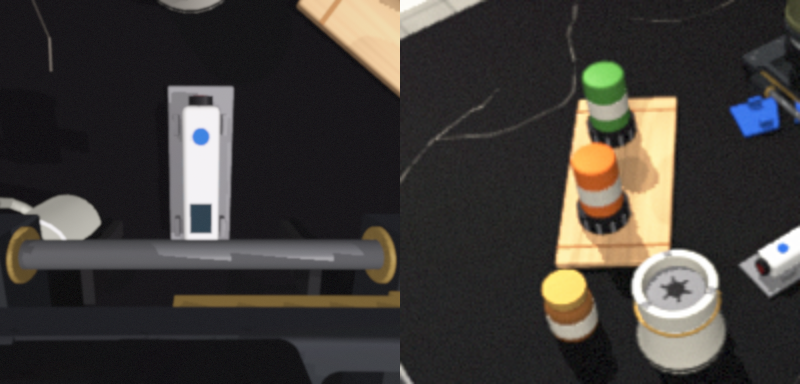

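The thermometer lies in its dock as before (blue dot within 1 mm), and both cups stand upright on the board. Hand in.

```bash
python3 -c "
from workcell import robot
print(robot.hand_in())"
```

```text
the job is handed in; nothing more can be done
None
```

Handed in at about 55 s: green then orange were blended and stood on the board, their labels checked in that order, and the thermometer laid back in its dock; yellow was absent, and no verdict came back.

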